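Empty the parts pail and nest the empty cups in it

ROBOT

A 6-joint arm with a two-finger parallel gripper is mounted at the origin on the work surface. World frame = base frame: x ahead of the robot, y to its left, z up, the work surface at z = 0. Lengths are in mm, angles in rad, forces in N, time in s.
With the tool pointing down it reaches from about 275 to 1000 mm from the base axis. Payload 8.4 kg.
Tool frame: the origin (TCP) lies between the finger pads; the fingertips stand 22 mm ahead of it and the grasp point (between the pads) lies 3 mm ahead of it; z points along the fingers, y is the line along which they close (so a half turn about z gives the same grasp; the last joint's range is limited). The gripper opens to 85 mm and grips with 20 to 120 N. Pads are 22 mm wide; open, the fingers measure 114 mm over their backs; the gripper's body (76 mm by 85 mm) begins 54 mm behind the grasp point. The pads swing forward as they close: fully open they stand 13 mm farther back than shut.
Start: joints at [1.236, 0.353, 1.633, -0, 1.155, -0.002], TCP at [204.18, 590.71, 227.981] pointing down, gripper open.
Joint ranges: [-2.63, 2.63], [-0.92, 2.1], [0.06, 2.66], [-1.3, 4.44], [0, 2.69], [-3.02, 3.02]. Speed limits (rad/s): [2.22, 2.22, 2.79, 3.14, 3.14, 3.14].

INTERFACE

Orientations are given as [roll, pitch, yaw] about the fixed x, y, z axes, in that order (R = Rz(yaw) Ry(pitch) Rx(roll)).
In Python, from rig import r, grab_frame gives the robot as it stands.
- The arm moves only by the shell command python3 -m inch 'ROWS' [FORCE]. ROWS is JSON, a list of rows, each a list of 7 numbers: the turn, a rotation vector about the tool's x, y, z as a fraction of full scale, then the shift along the tool's x, y, z as a fraction of full scale, then the closure, from 0 (fully open) to 1 (shut). In form: [[rx, ry, rz, dx, dy, dz, fingers], ...]. A call has 1 to 8 rows; each row shifts and turns the commanded pose from where the row before left it, along the tool's axes as they then stand; what a row does not reach is not made up. Full scale, the value 1, is 2.5 cm for a shift and pi rad for a turn. A row lasts 1/12 s, in which the tool goes at most 41.7 mm and 7.16 degrees, less where a joint would pass 70% of its speed; a pose out of reach is approached as far as the arm can. A call with a number of a shift or a turn outside -1 to 1 is refused whole. A call with a gripper value outside its range is refused whole. The fingers move at their own pace and stop on an object; FORCE is the grip in N (left out, the last holds). Time passes only in rows, so rows that do not move let the fingers close. It gives the time, the measured TCP pose, the force, the opening and the grip force at its end, in the units of the state.
- r.sense(): the state, without advancing time (a new reading comes with each control period).
- grab_frame(name): name is "scene" or "top" or "wrist"; returns a dict with "pixels" (480x640x3 uint8, red, green, blue), "z_map" (480x640 float32, mm along the optical axis (not along the pixel's ray), 0 where there is no reading), "vertical_fov" (degrees; the focal length in pixels is half the picture's height over the tangent of half this angle, whatever the lens; pixels are square), "cx", "cy" (the principal point, pixels), "cam_to_world" (4x4, takes a point from camera to world coordinates). Camera axes: x right, y down, z forward; pixel columns grow to the right and rows downward; lengths in mm; the calibration is good to about 2 mm. A picture is of the moment at which its call begins.
- r.sign_off(): hands the job in; it is judged then, once.
The state is a dict: "clock": time; "qpos": joint angles; "qvel": joint speeds; "joint_efforts": joint torques, N m; "eef_pos": TCP position; "tcp_rot": TCP orientation; "contact_force": force on the tool from outside, world axes, zero at the start; "wrist_torque": the same for the moment, N m; "opening": opening from 0.0 (shut) to 1.0 (fully open); "grasp_force": force on a finger pad.
Only numpy, scipy, OpenCV 4.12 (cv2) and the standard library are available. Lean on these libraries where they do the work, as an engineer would, in place of code of your own. Each camera call takes 0.05 s, during which the arm holds its last target. There are 200 camera calls.

TASK

Lift the little steel pail by its bail, stand it upright on the raised ledge of the charcoal tray with its bottom lug facing away from the basin, and let go; then take it by the lug at its bottom rim and tip it past level so that every brass ball ends in the basin. Stand the emptied pail upright back in the middle of the cork mat, fold its bail down, and nest whichever aluminium cups are there upright inside it, largest first, each smaller one seated inside the next larger. Do not disturb the glass tumbler, cartridge or headshell.

Things in the scene. Friction and masses are not known exactly. Their poses are not given: they have to be found in the camera images.
- tray: charcoal plastic tray, fixed. Along its x: solid ledge (x -95 to 0 mm, 220 wide, top 55 mm up), then open basin (x 0 to 200, 220 wide, floor 4 mm, walls 35 mm high, 4 thick). A stop bead 6 mm high (x -6 to 0, 150 wide) on the ledge's edge lets a pail stood behind it be tipped over it into the basin. Origin on the desk below that edge's middle; x from ledge to basin, z up
- ledge (a point): point on the ledge's top where the pail's base centre is to stand (50 mm behind the basin's edge; the 84 mm base then clears the bead by 2 mm); axes as the tray's
- basin (a point): centre of the basin's floor; axes as the tray's
- mat: fixed round cork mat, 170 mm across, 5 mm thick; origin at the centre of its underside on the desk
- pail: open steel pail, 84 mm across the base, 104 across the mouth, 64 tall, wall 3, floor 4 mm, about 260 g with fittings (200 to 350); starts on the cork mat, brass balls inside. Origin at the centre of its underside; z up through the mouth; lug on its -x side; bail hinged on ears 56 mm up (ends at y = +-62 mm over all), about the pail's y axis
- bail (a joint): lean of the bail, rad: 0 upright over the mouth, + towards the pail's +x, - towards the lug; stops at +-1.5, lying just below rim height around the outside. Stiff enough to stay where left (0.025 N m), starts upright; it must be folded away for a cup to go in
- bailbar: dark wooden grip bar on top of the bail: a round bar 10 mm thick, 60 mm long along the pail's y, 62 mm from the bail's hinge axis; origin at its centre. With the bail upright it is 118 mm above the pail's underside
- lug: tipping lug at the pail's bottom rim: steel ball 18 mm across on a stem. Origin at its centre, 78 mm from the pail's axis on its -x side, 10 mm above its underside (past the ledge's back edge when stood at the ledge point). Pinched along the pail's y it turns with the fingers, and slips round in the grip only when forced, as when raised in an arc with the base's front edge held by the bead
- ball0: brass isolation ball, 18 mm across, 24 g, free to roll; 2 to 4 of the four are present, inside the pail at the start; origin at its centre
- ball1: brass isolation ball, 18 mm across, 24 g, free to roll; 2 to 4 of the four are present, inside the pail at the start; origin at its centre
- ball2: brass isolation ball, 18 mm across, 24 g, free to roll; 2 to 4 of the four are present, inside the pail at the start; origin at its centre
- ball3: brass isolation ball, 18 mm across, 24 g, free to roll; 2 to 4 of the four are present, inside the pail at the start; origin at its centre
- cup_a: largest of the four graded aluminium cups (2 to 4 are present), 66 mm across the rim, 60 mm across the base, 80 mm tall, wall 2.5 mm, weighted solid base 18 mm thick; stands empty on the desk; origin at the centre of its underside, z up through the mouth. Nested in another it rests 18 mm above that one's underside, its rim 12 to 16 mm proud
- cup_b: second largest of the four graded aluminium cups (2 to 4 are present), 53 mm across the rim, 47 mm across the base, 78 mm tall, wall 2.5 mm, weighted solid base 18 mm thick; stands empty on the desk; origin at the centre of its underside, z up through the mouth. Nested in another it rests 18 mm above that one's underside, its rim 12 to 16 mm proud
- cup_c: third largest of the four graded aluminium cups (2 to 4 are present), 40 mm across the rim, 34 mm across the base, 76 mm tall, wall 2.5 mm, weighted solid base 18 mm thick; stands empty on the desk; origin at the centre of its underside, z up through the mouth. Nested in another it rests 18 mm above that one's underside, its rim 12 to 16 mm proud
- cup_d: smallest of the four graded aluminium cups (2 to 4 are present), 28 mm across the rim, 22 mm across the base, 74 mm tall, wall 2.5 mm, weighted solid base 18 mm thick; stands empty on the desk; origin at the centre of its underside, z up through the mouth. Nested in another it rests 18 mm above that one's underside, its rim 12 to 16 mm proud
- tumbler: clear glass tumbler, 70 mm across, 90 mm tall; a bystander, to be left alone
- cartridge: yellow cartridge body, 30 x 17 x 20 mm; a bystander, to be left alone
- headshell: flat aluminium headshell, about 80 x 20 x 8 mm; a bystander, to be left alone
There are look-alikes about, which are no part of the job. What is shaped like the cup_a but pink or red is not meant.

How it is judged:
By the outcome, as a careful person would: the job done as asked, in the order asked, and still so for the second after the job is handed in, with the robot touching nothing.
Of cup_a, cup_b, cup_c, cup_d only 2 to 4 are there at a start; the rules pass over those that are not, and their reading is None.
Of ball0, ball1, ball2, ball3 only 2 to 4 are there at a start; the rules pass over those that are not, and their reading is None.
At some moment in a run one of cup_a, cup_b, cup_c may be knocked a few centimetres aside while the robot is not near it.
It also fails if it takes over 210 s, if anything falls off the work surface, if the arm or the gripper's body presses on something with over 40 N, if the wrist force passes 120 N, or if a joint passes its speed limit or range.

## Working session

There is one attempt and no reset: what is moved stays moved. The work goes in short steps, Python scripts to look and compute and a shell command to move; the robot and the scene stay as the last step left them, time stands still between calls to the robot, and variables do not carry over. Pictures are saved under pics/ and viewed, at most 14 in all, crops included, and the job is handed in when it is done.

```bash
ls; mkdir -p pics
python3 - <<'E'
from rig import r, grab_frame
import cv2,numpy as np
print(r.sense())
for n in ["scene","top"]:
    f=grab_frame(n); cv2.imwrite(f"pics/{n}0.png",f["pixels"][:,:,::-1]); np.savez(f"{n}0.npz",**f)
    print(n,f["vertical_fov"],f["cx"],f["cy"],f["cam_to_world"].round(3).tolist())
E
```

```text
pics
{'clock': 0.0, 'qpos': array([ 1.23559304e+00,  3.53664022e-01,  1.63412052e+00, -2.02261294e-05,
        1.15519847e+00, -2.41587859e-03]), 'qvel': array([ 0.00077328, -0.00041354, -0.00054025, -0.0005984 ,  0.00205423,
        0.00010863]), 'joint_efforts': array([ 3.07436072e-03, -6.05255270e+01, -3.42067516e+01,  2.77393847e-04,
        9.36707453e-03, -3.12384077e-05]), 'eef_pos': array([204.03400963, 590.25748881, 227.25759552]), 'tcp_rot': array([-3.14020225e+00,  1.51340244e-05,  2.80881344e+00]), 'contact_force': array([ 0.13307503, -0.07696709,  0.36534922]), 'wrist_torque': array([-0.04459841,  0.05204587, -0.03294587]), 'grasp_force': 0.0, 'opening': 0.999924665612941}
scene 50.30893872628161 321.4583108703506 239.57812833533006 [[0.017, 0.56, -0.828, 1346.082], [1.0, -0.007, 0.016, 23.124], [0.003, -0.828, -0.56, 687.587], [0.0, 0.0, 0.0, 1.0]]
top 43.09971339913341 330.73870640041866 241.43441518354282 [[0.017, -0.982, 0.189, 258.574], [-1.0, -0.017, 0.003, 69.464], [0.0, -0.189, -0.982, 1429.918], [0.0, 0.0, 0.0, 1.0]]
```

View pics/scene0.png

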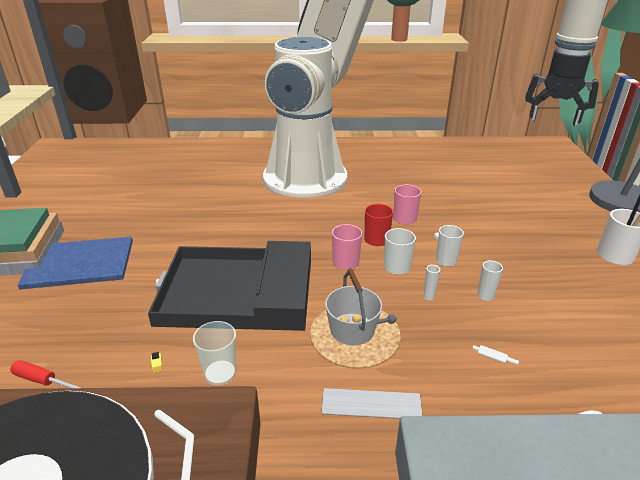

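View pics/top0.png

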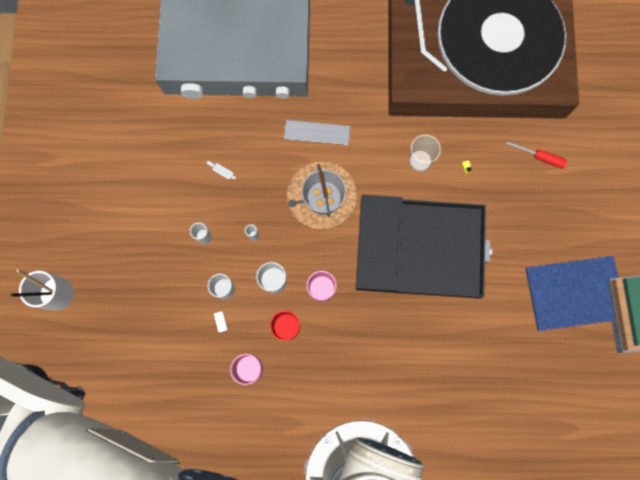

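The scene shows the four aluminium cups at scene px a(400,250), b(450,245), c(490,280) and d(432,282). The pail is at (355,315) on the mat with its lug at (390,320), and the tray ledge is at (288,285).

Look-alikes for cup_a are the pink cups at (347,246) and (407,203) and the red one at (378,224); I choose the grey one at (400,250). Next I'll measure positions and take one close crop.

```bash
cat > h.py <<'E'
import numpy as np, cv2
from scipy.optimize import least_squares
def cloud(f):
    z=f["z_map"].astype(float); fl=240/np.tan(np.radians(float(f["vertical_fov"]))/2)
    v,u=np.mgrid[:480,:640]
    P=np.stack([(u-f["cx"])/fl*z,(v-f["cy"])/fl*z,z],-1)
    M=np.array(f["cam_to_world"]); W=P@M[:3,:3].T+M[:3,3]; W[z<=0]=np.nan
    return W
def proj(f,p):
    fl=240/np.tan(np.radians(float(f["vertical_fov"]))/2); M=np.array(f["cam_to_world"])
    c=M[:3,:3].T@(np.array(p,float)-M[:3,3]); return fl*c[0]/c[2]+f["cx"],fl*c[1]/c[2]+f["cy"]
def circ(p,r):
    p=p[:,:2]; c0=(p.min(0)+p.max(0))/2
    s=least_squares(lambda c:np.hypot(*(p-c).T)-r,c0,loss="soft_l1",f_scale=1.); return s.x.round(1),np.abs(s.fun).mean().round(2),len(p)
def win(W,u,v,h):
    return W[max(v-h,0):v+h,max(u-h,0):u+h].reshape(-1,3)
def band(p,a,b): return p[(p[:,2]>a)&(p[:,2]<b)]
E
python3 - <<'E'
from h import *
f=dict(np.load("top0.npz")); W=cloud(f); g=dict(np.load("scene0.npz")); S=cloud(g)
print("desk",np.nanmedian(W[350:400,520:600,2]), np.nanmedian(S[300:350,500:620,2]))
for n,u,v,r,h in [("a",271,277,32,80),("b",220,286,25,78),("c",200,232,19,76),("d",251,231,13,74)]:
    p=band(win(W,u,v,22),h-5,h+6); print(n,circ(p,r), p[:,2].max().round(1))
p=win(W,322,195,60); 
q=p[(p[:,2]>108)&(p[:,2]<140)]; m=q[:,:2].mean(0); e=np.linalg.svd(q[:,:2]-m)[2][0]; print("bar",m.round(1),q[:,2].max(),e.round(3),len(q))
q=band(p,64,72); print("rim",circ(q,51))
q=win(W,293,204,6); q=band(q,12,30); print("lug",q.mean(0).round(1),q[:,2].max(),len(q))
q=band(p,3,7.5);print("mat",circ(q[np.hypot(*(q[:,:2]-np.nanmedian(q[:,:2],0)).T)>70],85))
# tray: ledge top
q=win(W,425,247,75); l=band(q,51,58); print("ledge",cv2.minAreaRect(l[:,:2].astype(np.float32)),np.median(l[:,2]))
w=band(q,31,39); print("walls",cv2.minAreaRect(w[:,:2].astype(np.float32)))
b=band(q,58.5,64);print("bead",cv2.minAreaRect(b[:,:2].astype(np.float32)),len(b))
p=win(W,425,150,25); print("tumb",band(p,80,95).mean(0),len(band(p,80,95)))
im=g["pixels"]; cv2.imwrite("pics/c1.png",cv2.resize(im[180:370,230:530][:,:,::-1],None,fx=2.6,fy=2.6,interpolation=2))
E
```

```text
desk 0.12062737799840306 0.3930689104705607
a (array([437.2, 207.2]), np.float64(0.94), 112) 85.9
b (array([415.5, 321.7]), np.float64(0.81), 92) 83.4
c (array([539.1, 376.2]), np.float64(1.0), 71) 80.4
d (array([543.1, 257.8]), np.float64(0.85), 44) 79.8
bar [638.3  93.2] 132.43011457775333 [-0.976 -0.219] 148
rim (array([640.2,  93.7]), np.float64(2.31), 183)
lug [623.3 166.8  20.1] 25.760336009065213 54
mat (array([664.6, 107.3]), np.float64(34.9), 2141)
ledge ((526.0745239257812, -38.05647277832031), (95.453125, 221.45545959472656), 87.1781005859375) 54.66973814945982
walls ((520.7305908203125, -143.57469177246094), (306.6943664550781, 221.65367126464844), 87.33036041259766)
bead ((524.2610473632812, -37.78312301635742), (95.24586486816406, 218.39016723632812), 87.23445892333984) 532
tumb [ 742.64243629 -141.99561418   87.58973564] 185
```

View pics/c1.png

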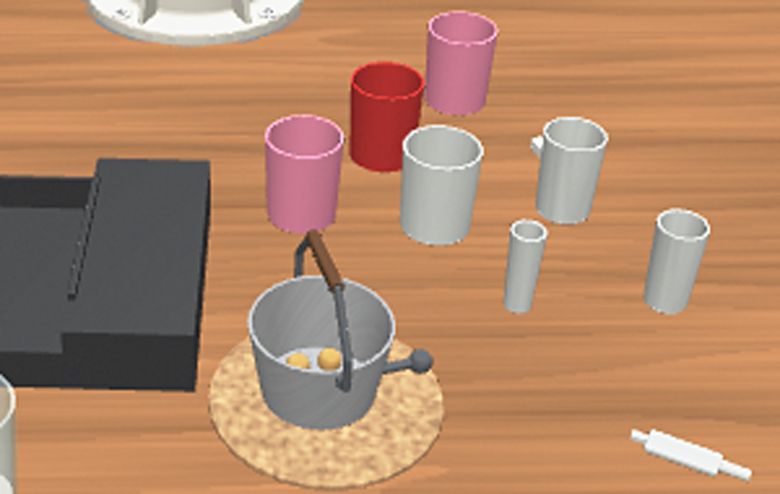

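The crop confirms all four grey cups are present, with cup_a at crop (441,185) beside the pink (304,175) and red (387,115) ones. The brass balls are visible in the pail, and the lug is at crop (421,360). I'll write a delta helper and move to hover over the bail.

```bash
cat >> h.py <<'E'
from scipy.spatial.transform import Rotation as Ro
def delta(pos,rpy,s=None):
    """turn (tool axes, fraction of pi) then shift in the final tool axes (units of 25 mm)"""
    from rig import r
    s=s or r.sense(); A=Ro.from_euler("xyz",s["tcp_rot"]); B=Ro.from_euler("xyz",rpy)
    print("t",round(float(s["clock"]),2),"pos",s["eef_pos"].round(1),"rpy",s["tcp_rot"].round(3),"F",s["contact_force"].round(1),"open",round(float(s["opening"])*85,1))
    print(" turn",((A.inv()*B).as_rotvec()/np.pi).round(4)," shift",(B.inv().apply(np.array(pos)-s["eef_pos"])/25).round(3))
E
R='[0,0,-0.036,0,0,0,0]'; python3 -m inch '[[0,0,-0.036,0,0,0,0],[0,0,-0.036,0,0,0,0],[0,0,-0.036,0,0,0,0],[0,0,-0.036,0,0,0,0],[0,0,-0.032,0,0,0,0]]'
python3 -m inch '[[0,0,0,-0.5,-0.95,0,0],[0,0,0,-0.5,-0.95,0,0],[0,0,0,-0.5,-0.95,0,0],[0,0,0,-0.5,-0.95,0,0],[0,0,0,-0.5,-0.95,0,0],[0,0,0,-0.5,-0.95,0,0],[0,0,0,-0.5,-0.95,0,0],[0,0,0,-0.5,-0.95,0,0]]'
python3 -m inch '[[0,0,0,-0.5,-0.95,0,0],[0,0,0,-0.5,-0.95,0,0],[0,0,0,-0.5,-0.95,0,0],[0,0,0,-0.5,-0.95,0,0],[0,0,0,-0.5,-0.95,0,0],[0,0,0,-0.5,-0.95,0,0],[0,0,0,-0.5,-0.95,0,0],[0,0,0,-0.5,-0.95,0,0]]'
python3 -m inch '[[0,0,0,-0.5,-0.95,0,0],[0,0,0,-0.5,-0.95,0,0],[0,0,0,-0.5,-0.95,0,0],[0,0,0,-0.5,-0.95,0,0],[0,0,0,-0.5,-0.95,0,0],[0,0,0,0,0,0,0],[0,0,0,0,0,0,0]]'
python3 - <<'E'
from h import *
from rig import r,grab_frame
delta([638.5,93.4,126],[np.pi,0,3.363])
f=grab_frame("wrist"); np.savez("w1.npz",**f); cv2.imwrite("pics/w1.png",f["pixels"][:,:,::-1])
W=cloud(f).reshape(-1,3); W=W[np.hypot(W[:,0]-640,W[:,1]-93)<95]
q=band(W,112,140); m=q.mean(0); print("bar",m,q[:,2].max(),np.linalg.svd(q[:,:2]-m[:2],False)[2][0],len(q))
q=band(W,64,73); d=np.hypot(q[:,0]-640,q[:,1]-93.5); print("rim",circ(q[(d>44)&(d<58)],50.5))
q=band(W,20,45); print(len(q))
q=band(W,2.5,8); print("mat",cv2.minEnclosingCircle(q[:,:2].astype(np.float32)),len(q))
E
```

```text
clock: 0.52
eef_pos: [204.1, 590.4, 227.5]
tcp_rot: [-3.141, -0.0, -2.916]
contact_force: [-0.1, -0.2, 0.1]
opening: 0.999
grasp_force: 0.0
clock: 1.18
eef_pos: [343.8, 425.9, 227.7]
tcp_rot: [-3.141, -0.0, -2.921]
contact_force: [0.6, 0.9, -0.2]
opening: 0.999
grasp_force: 0.0
clock: 1.85
eef_pos: [482.8, 262.3, 227.7]
tcp_rot: [-3.141, -0.001, -2.922]
contact_force: [0.0, 1.1, 0.5]
opening: 1.0
grasp_force: 0.0
clock: 2.43
eef_pos: [569.6, 160.3, 227.5]
tcp_rot: [3.142, -0.001, -2.924]
contact_force: [0.1, 0.9, 0.8]
opening: 1.0
grasp_force: 0.0
t 2.43 pos [569.6 160.3 227.5] rpy [ 3.142e+00 -1.000e-03 -2.924e+00] F [0.1 0.9 0.8] open 85.0
 turn [ 0.     -0.0003 -0.0011]  shift [-2.103 -3.216  4.059]
bar [633.71595428  94.21040577 125.29424903] 129.6545743032245 [0.9710454  0.23889501] 919
rim (array([640.3,  94.7]), np.float64(1.23), 1132)
2568
mat ((644.2931518554688, 90.47313690185547), 94.40863800048828) 6691
```

View pics/w1.png

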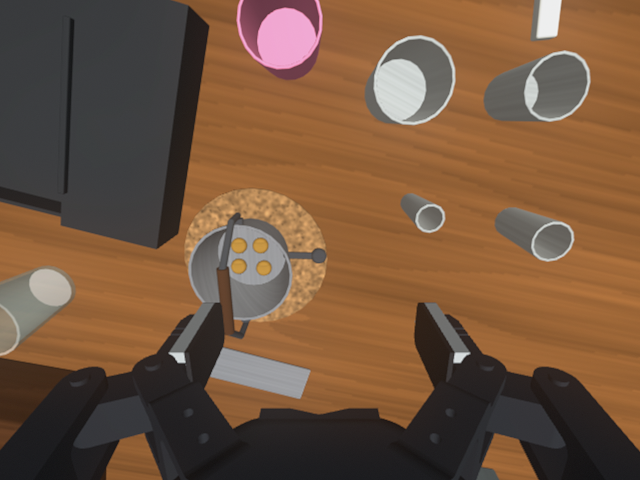

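The wrist view shows four brass balls near (250,256), the bail bar at (225,290) and the lug at (319,256). I'll grasp the bar and lift.

```bash
python3 -m inch '[[0,0,0,-0.55,-0.8,0,0],[0,0,0,-0.55,-0.8,0,0],[0,0,0,-0.55,-0.8,0,0],[0,0,0,-0.52,-0.8,0.4,0],[0,0,0,0,0,0.9,0],[0,0,0,0,0,0.9,0],[0,0,0,0,0,0.9,0],[0,0,0,0,0,0.9,0]]'
python3 -m inch '[[0,0,0,0,0,0.06,0],[0,0,0,0,0,0,0],[0,0,0,0,0,0,0.5],[0,0,0,0,0,0,1],[0,0,0,0,0,0,1],[0,0,0,0,0,0,1],[0,0,0,0,0,0,1],[0,0,0,0,0,0,1]]' 60
python3 -m inch '[[0,0,0,0,0,0,1],[0,0,0,0,0,0,1],[0,0,0,0,0,-0.2,1],[0,0,0,0,0,-0.4,1],[0,0,0,0,0,-0.8,1],[0,0,0,0,0,-0.8,1],[0,0,0,0,0,-0.8,1],[0,0,0,0,0,-0.8,1]]'
python3 -m inch '[[0,0,0,0,0,-0.2,1],[0,0,0,0,0,0,1],[0,0,0,0,0,0,1],[0,0,0,0,0,0,1]]'
python3 - <<'E'
from h import *
from rig import r,grab_frame
T=np.array([np.cos(-1.620),np.sin(-1.620)]); led=np.array([526.1,-38.06])-2.5*T; print("ledge pt",led)
delta([*(led-2*T),238],[np.pi,0,3.363-(1.620-1.342)])
for n in ["scene","top"]:
    f=grab_frame(n); np.savez(n+"2.npz",**f); cv2.imwrite(f"pics/{n}2.png",f["pixels"][:,:,::-1])
E
```

```text
clock: 3.15
eef_pos: [638.8, 96.2, 127.0]
tcp_rot: [3.141, -0.0, -2.921]
contact_force: [0.4, -0.3, -0.6]
opening: 0.999
grasp_force: 0.0
clock: 3.82
eef_pos: [639.9, 95.1, 127.0]
tcp_rot: [-3.142, 0.001, -2.922]
contact_force: [0.5, 0.6, 0.2]
opening: 0.147
grasp_force: 0.0
clock: 4.48
eef_pos: [639.8, 95.1, 223.5]
tcp_rot: [-3.142, 0.001, -2.921]
contact_force: [-0.1, 1.2, 0.3]
opening: 0.004
grasp_force: 0.0
clock: 4.82
eef_pos: [638.9, 95.0, 225.3]
tcp_rot: [3.141, -0.002, -2.921]
contact_force: [0.0, -0.4, -0.1]
opening: -0.0
grasp_force: 0.0
ledge pt [526.22295955 -35.56302564]
t 4.82 pos [638.9  95.  225.3] rpy [ 3.141e+00 -2.000e-03 -2.921e+00] F [ 0.  -0.4 -0.1] open -0.0
 turn [-0.     -0.0006  0.0881]  shift [ 4.206 -5.388 -0.509]
```

View pics/scene2.png

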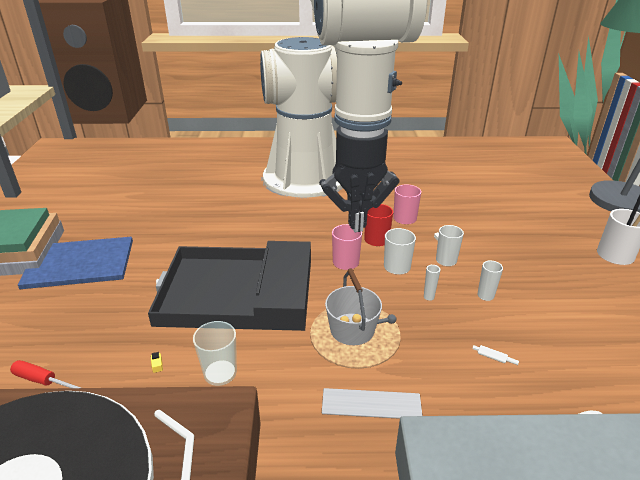

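The scene shows the shut fingers at (358,220) with the pail still on the mat at (355,315). The grip had not seated before the lift, so I'll retry and verify the grip force first.

```bash
python3 -m inch '[[0,0,0,0,0,0,0],[0,0,0,0,0,0,0],[0,0,0,0,0,0,0],[0,0,0,0,0,0,0],[0,0,0,0,0,0.8,0],[0,0,0,0,0,0.8,0],[0,0,0,0,0,0.8,0],[0,0,0,0,0,0.8,0]]'
python3 -m inch '[[0,0,0,0,0,0.8,0],[0,0,0,0,0,0.06,0],[0,0,0,0,0,0,0],[0,0,0,0,0,0,1],[0,0,0,0,0,0,1],[0,0,0,0,0,0,1],[0,0,0,0,0,0,1],[0,0,0,0,0,0,1]]' 60
python3 -m inch '[[0,0,0,0,0,0,1],[0,0,0,0,0,0,1],[0,0,0,0,0,0,1],[0,0,0,0,0,0,1]]'
python3 - <<'E'
from h import *
from rig import r,grab_frame
f=grab_frame("scene"); cv2.imwrite("pics/s3.png",cv2.resize(f["pixels"][180:370,260:460][:,:,::-1],None,fx=3,fy=3))
E
```

```text
clock: 5.58
eef_pos: [639.7, 95.1, 145.8]
tcp_rot: [-3.142, 0.001, -2.921]
contact_force: [-0.5, 0.4, -0.7]
opening: 0.997
grasp_force: 0.0
clock: 6.25
eef_pos: [640.0, 95.1, 125.8]
tcp_rot: [-3.142, 0.001, -2.921]
contact_force: [0.2, -0.3, -0.4]
opening: 0.302
grasp_force: 0.0
clock: 6.58
eef_pos: [639.6, 95.1, 125.0]
tcp_rot: [-3.142, -0.0, -2.921]
contact_force: [0.1, -0.7, 0.4]
opening: 0.0
grasp_force: 0.0
```

View pics/s3.png

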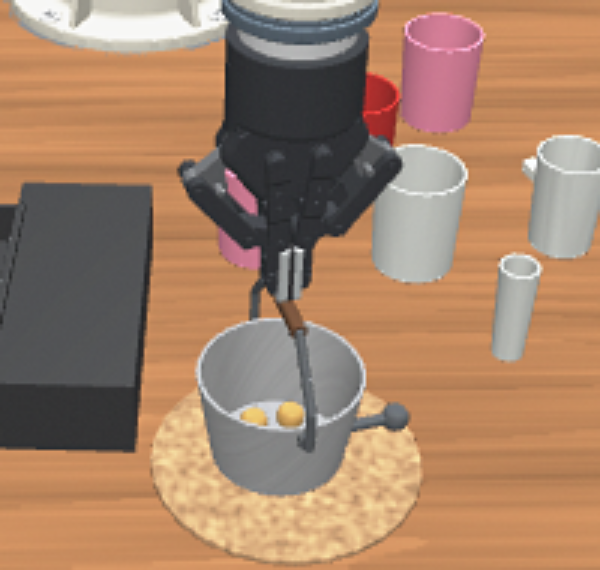

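The crop shows the fingers shut at (287,275) behind or above the bar, which is at (297,318). I'll check geometry by projecting the points.

Run:
```python
from h import *
from rig import r,grab_frame
f=grab_frame("scene"); g=grab_frame("top"); s=r.sense()["eef_pos"]; print(s)
for p in [s,s-[0,0,22],[640,94,123],[640,94,69]]: print(np.round(p),np.round(proj(f,p)),np.round(proj(g,p)))
W=cloud(f)
for uv in [(355,250),(355,262),(355,270),(355,277),(357,283),(359,287),(361,295)]: print(uv,f["pixels"][uv[1],uv[0]],W[uv[1],uv[0]].round(1))
f0=dict(np.load("scene0.npz")); W0=cloud(f0); q=W0[260:350,310:400].reshape(-1,3); q=band(q,105,140); print("scene0 bar",q.mean(0),q.min(0),q.max(0),len(q))
px=f0["pixels"].astype(int); m=(px[...,0]-px[...,2]>35)&(px[...,0]<150)&(W0[...,2]>80); m[:260]=0;m[:,:320]=0;m[:,380:]=0;m[320:]=0
print("brown",W0[m].mean(0),W0[m].min(0),W0[m].max(0),m.sum())
```

```text
[639.65947483  95.09997376 124.95359494]
[640.  95. 125.] [354. 279.] [322. 184.]
[640.  95. 103.] [354. 289.] [322. 187.]
[640  94 123] [354. 280.] [323. 184.]
[640  94  69] [353. 303.] [323. 191.]
(355, 250) [48 49 52] [657.6  91.9 200.7]
(355, 262) [40 42 45] [652.9  93.4 172.5]
(355, 270) [156 159 159] [648.8  94.5 152.3]
(355, 277) [158 161 161] [650.2  94.9 138.2]
(357, 283) [127  88  66] [654.1  98.5 128. ]
(359, 287) [127  88  64] [666.4 101.  129.1]
(361, 295) [102 105 108] [677.8 103.9 120.8]
scene0 bar [652.11376219  96.35439326 123.27765609] [598.5825767   82.86267493 105.31786286] [688.9753809  107.35720006 131.33157768] 206
brown [642.35125255  94.00876773 127.62555769] [598.5825767   83.13248113 109.29341183] [672.60326193 104.18428532 131.33157768] 115
```

Run:
```python
from h import *
from rig import r,grab_frame
s=r.sense(); w=grab_frame("wrist"); W=cloud(w); B=Ro.from_euler("xyz",s["tcp_rot"])
T=B.inv().apply(W.reshape(-1,3)-s["eef_pos"])
q=T[(np.abs(T[:,0])<15)&(np.abs(T[:,1])<25)]; print(np.histogram(q[:,2],bins=np.arange(-120,130,8)))
print("lowest grey pads", q[q[:,2]<40][:,2].max())
M=np.array(w["cam_to_world"]); print("cam in tool",B.inv().apply(M[:3,3]-s["eef_pos"]))
cv2.imwrite("pics/w2.png",w["pixels"][:,:,::-1])
f=grab_frame("scene");S=cloud(f); T=B.inv().apply(S.reshape(-1,3)-s["eef_pos"]); q=T[(np.abs(T[:,0])<20)&(np.abs(T[:,1])<12)]; print(np.histogram(q[:,2],bins=np.arange(-120,130,8)))
```

```text
(array([   0,    0,  125, 3158, 1884,  427,  251, 3059, 2556, 1185,  571,
        681,  584,  400,  261,   23,    0,    0,    0,    0,    0,    0,
          0,    0,    0,    0,    0,  823,  105,  736,    0]), array([-120, -112, -104,  -96,  -88,  -80,  -72,  -64,  -56,  -48,  -40,
        -32,  -24,  -16,   -8,    0,    8,   16,   24,   32,   40,   48,
         56,   64,   72,   80,   88,   96,  104,  112,  120,  128]))
lowest grey pads 1.5259284058811478
cam in tool [  79.28196641   -0.68077525 -146.17428106]
(array([36, 72, 56, 52, 57, 44, 40, 47, 68, 45, 46, 47, 49, 38, 35,  6,  0,
        0,  0,  0,  0,  0,  0,  0,  0,  0,  0, 47, 14,  6,  0]), array([-120, -112, -104,  -96,  -88,  -80,  -72,  -64,  -56,  -48,  -40,
        -32,  -24,  -16,   -8,    0,    8,   16,   24,   32,   40,   48,
         56,   64,   72,   80,   88,   96,  104,  112,  120,  128]))
```

View pics/w2.png

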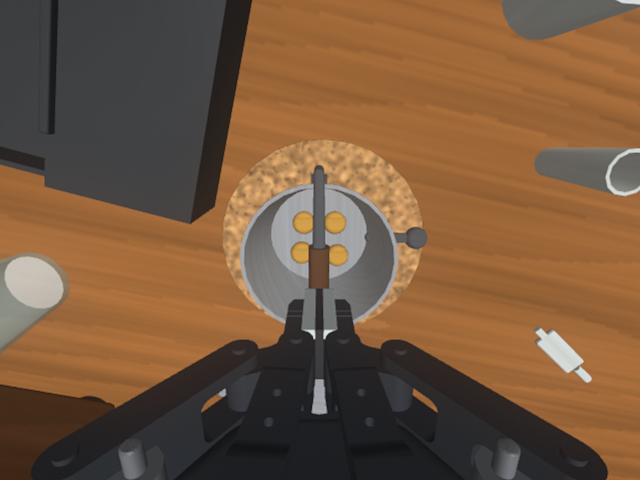

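The wrist view shows the fingers shut at (318,310) on top of the bar at (318,265), straddling nothing. The fingertips lie about at the reported TCP rather than 22 mm ahead. I'll check the open-state tips in w1.

Run:
```python
from h import *
w=dict(np.load("w1.npz")); W=cloud(w); B=Ro.from_euler("xyz",[np.pi,0,-2.924])
T=(B.inv().apply(W.reshape(-1,3)-[569.6,160.3,227.5])).reshape(480,640,3)
for n,a,b in [("L",150,232),("R",410,470)]:
    q=T[295:400,a:b].reshape(-1,3); q=q[q[:,2]<60]; print(n,q.max(0),q.min(0))
for n in ["scene2.npz"]:
    S=cloud(dict(np.load(n))); T=B.inv().apply(S.reshape(-1,3)-[638.9,95,225.3]); q=T[(np.abs(T[:,0])<20)&(np.abs(T[:,1])<15)&(T[:,2]<60)]; print("shut",q.max(0),np.sort(q[:,2])[-8:])
    q=T[(np.abs(T[:,0])<20)&(np.abs(T[:,1])<60)&(T[:,2]>-150)&(T[:,2]<60)];print(np.histogram(q[:,2],bins=np.arange(-150,30,10)))
```

```text
L [ 18.02467799 -27.11114797 -15.55412002] [-11.1879149  -57.67712601 -81.51951053]
R [ 18.45453835  55.80742275 -15.93325803] [-11.84681993  25.92001155 -81.94951979]
shut [13.91014357 14.88109761 -6.21553744] [-7.89808631 -7.83478222 -7.27341169 -6.75554785 -6.61120198 -6.44200919
 -6.27135068 -6.21553744]
(array([ 53,  53, 114, 360, 352, 452, 319, 302, 275, 266, 106,  94,  94,
        82,  20,   0,   0]), array([-150, -140, -130, -120, -110, -100,  -90,  -80,  -70,  -60,  -50,
        -40,  -30,  -20,  -10,    0,   10,   20]))
```

Measured fingertips sit at −6 mm (shut) and −16 mm (open) along tool z from the reported TCP. The real grasp point is therefore about 25 mm behind the reported TCP, and I'll use that offset from here. Retrying at z ≈ 98.

```bash
sed -i '1i # the real grasp point lies at tool z = -25 from the reported TCP; tips -6 shut, -16 open' h.py
python3 -m inch '[[0,0,0,0,0,-0.6,0],[0,0,0,0,0,0,0],[0,0,0,0,0,0,0],[0,0,0,0,0,0,0],[0,0,0,0,0,0,0],[0,0,0,0,0,0.6,0],[0,0,0,0,0,0.6,0],[0,0,0,0,0,0.48,0]]' 60
python3 -m inch '[[0,0,0,0,0,0,0],[0,0,0,0,0,0,1],[0,0,0,0,0,0,1],[0,0,0,0,0,0,1],[0,0,0,0,0,0,1],[0,0,0,0,0,0,1],[0,0,0,0,0,0,1],[0,0,0,0,0,0,1]]'
python3 -m inch '[[0,0,0,0,0,0,1],[0,0,0,0,0,0,1],[0,0,0,0,0,0,1],[0,0,0,0,0,0,1]]'
```

```text
clock: 7.5
eef_pos: [639.2, 95.0, 96.6]
tcp_rot: [3.142, -0.001, -2.921]
contact_force: [-0.6, 0.6, -0.2]
opening: 0.999
grasp_force: 0.0
clock: 8.17
eef_pos: [639.9, 95.1, 98.5]
tcp_rot: [-3.142, 0.001, -2.922]
contact_force: [-0.8, -0.3, 3.7]
opening: 0.093
grasp_force: 58.4
clock: 8.5
eef_pos: [639.9, 95.1, 98.5]
tcp_rot: [-3.142, 0.001, -2.921]
contact_force: [-1.6, -0.6, 6.0]
opening: 0.094
grasp_force: 58.5
```

```bash
python3 -m inch '[[0,0,0,0,0,-0.15,1],[0,0,0,0,0,-0.3,1],[0,0,0,0,0,-0.5,1],[0,0,0,0,0,-0.7,1],[0,0,0,0,0,-0.7,1],[0,0,0,0,0,-0.7,1],[0,0,0,0,0,-0.5,1],[0,0,0,0,0,-0.3,1]]' 80
python3 -m inch '[[0,0,0,0,0,-0.15,1],[0,0,0,0,0,0,1],[0,0,0,0,0,0,1],[0,0,0,0,0,0,1]]'
python3 - <<'E'
from h import *
from rig import r,grab_frame
T=np.array([np.cos(-1.620),np.sin(-1.620)]); led=np.array([526.1,-38.06])-2.5*T
delta([*(led-2*T),200],[np.pi,0,3.363-(1.620-1.342)])
f=grab_frame("top"); np.savez("top4.npz",**f); W=cloud(f)
px=f["pixels"].astype(int); m=(W[...,2]>3)&(W[...,2]<8)&(px[...,0]-px[...,2]>40); u,v=np.meshgrid(range(640),range(480)); m&=(abs(u-320)<60)&(abs(v-195)<60)
p=W[m][:,:2].astype(np.float32); print("mat",cv2.minEnclosingCircle(p),p.min(0),p.max(0),len(p))
f=grab_frame("scene"); np.savez("scene4.npz",**f); cv2.imwrite("pics/s4.png",f["pixels"][150:420,150:500][:,:,::-1])
E
```

```text
clock: 9.17
eef_pos: [640.4, 95.2, 196.7]
tcp_rot: [-3.141, 0.002, -2.921]
contact_force: [0.6, -0.2, -3.6]
opening: 0.091
grasp_force: 77.9
clock: 9.5
eef_pos: [639.0, 95.0, 196.9]
tcp_rot: [3.141, -0.002, -2.921]
contact_force: [0.0, 1.0, -4.9]
opening: 0.09
grasp_force: 77.9
t 9.5 pos [639.   95.  196.9] rpy [ 3.141e+00 -2.000e-03 -2.921e+00] F [ 0.   1.  -4.9] open 7.6
 turn [-0.     -0.0006  0.0881]  shift [ 4.209 -5.389 -0.125]
mat ((656.0004272460938, 100.02348327636719), 202.1422576904297) [500.32855 -41.20132] [800.83575 248.5128 ] 470
```

View pics/s4.png

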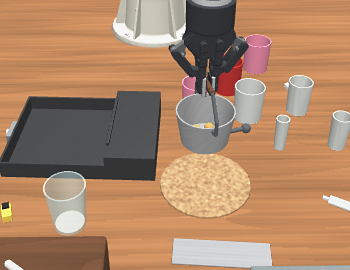

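The crop shows the pail hanging level from the bail at (206,125) with its lug at (246,128), and the mat is clear at (205,185). I'll carry it over the ledge, fit the mat and check the pail's pose.

```bash
python3 -m inch '[[0,0,0.03,0.2,-0.3,0,1],[0,0,0.03,0.3,-0.4,0,1],[0,0,0.028,0.5,-0.6,0,1],[0,0,0,0.6,-0.8,0,1],[0,0,0,0.6,-0.8,0,1],[0,0,0,0.6,-0.8,0,1],[0,0,0,0.5,-0.6,0,1],[0,0,0,0.4,-0.5,0,1]]'
python3 -m inch '[[0,0,0,0.3,-0.3,0,1],[0,0,0,0.1,-0.2,0,1],[0,0,0,0,0,0,1],[0,0,0,0,0,0,1],[0,0,0,0,0,0,1],[0,0,0,0,0,0,1]]'
python3 - <<'E'
from h import *
from rig import r,grab_frame
T=np.array([np.cos(-1.620),np.sin(-1.620)]); led=np.array([526.1,-38.06])-2.5*T
delta([*(led-2*T),148.5],[np.pi,0,3.363-(1.620-1.342)]); print("ledge",led)
f=dict(np.load("scene4.npz")); W=cloud(f); px=f["pixels"].astype(int); h=W[...,2]; d=np.hypot(W[...,0]-645,W[...,1]-95)
m=(h>3.2)&(h<8)&(d<110); p=W[m][:,:2].astype(np.float32); print("mat",cv2.minEnclosingCircle(p),p.mean(0),p.min(0),p.max(0),m.sum())
f=grab_frame("scene"); np.savez("scene5.npz",**f); W=cloud(f).reshape(-1,3)
d=np.hypot(W[:,0]-526,W[:,1]+35); q=W[(d<58)&(d>44)]; z=103
q2=band(q,z+60,z+67); print("rim",circ(q2,51))
l=W[(np.abs(W[:,1]-42)<20)&(np.abs(W[:,0]-528)<25)&(W[:,2]>90)&(W[:,2]<135)]; print("lug",l.mean(0),l.min(0),l.max(0),len(l))
g=grab_frame("top"); np.savez("top5.npz",**g); W=cloud(g).reshape(-1,3); l=W[(np.abs(W[:,1]-42)<20)&(np.abs(W[:,0]-528)<25)&(W[:,2]>95)&(W[:,2]<135)]; print("lug",l.mean(0),l.min(0),l.max(0),len(l))
im=np.vstack([f["pixels"][180:350,150:450],g["pixels"][150:310,300:600]])[:,:,::-1]; cv2.imwrite("pics/s5.png",cv2.resize(im,None,fx=1.8,fy=1.8))
E
```

```text
clock: 10.27
eef_pos: [544.4, -24.2, 197.5]
tcp_rot: [-3.141, -0.001, 3.085]
contact_force: [-0.0, 0.5, -3.4]
opening: 0.083
grasp_force: 78.0
clock: 10.77
eef_pos: [535.8, -34.5, 198.0]
tcp_rot: [3.141, 0.0, 3.086]
contact_force: [-0.2, 0.3, -4.2]
opening: 0.087
grasp_force: 78.1
t 10.77 pos [535.8 -34.5 198. ] rpy [3.141 0.    3.086] F [-0.2  0.3 -4.2] open 7.4
 turn [0.0001 0.0001 0.0003]  shift [0.382 0.015 1.978]
ledge [526.22295955 -35.56302564]
mat ((644.8489990234375, 94.96253967285156), 109.94672393798828) [655.102    98.99617] [541.5993   -14.652933] [753.3013  204.46762] 4416
rim (array([537. , -34.2]), np.float64(1.64), 59)
lug [544.85886776  35.23467448 110.10333437] [537.12817367  22.37130575  99.42745783] [551.89097267  45.69833884 116.22258482] 80
lug [539.27907792  33.64907971 111.3364005 ] [531.83480482  22.0626419  103.14298872] [548.56315623  44.44007881 118.96288416] 58
```

View pics/s5.png

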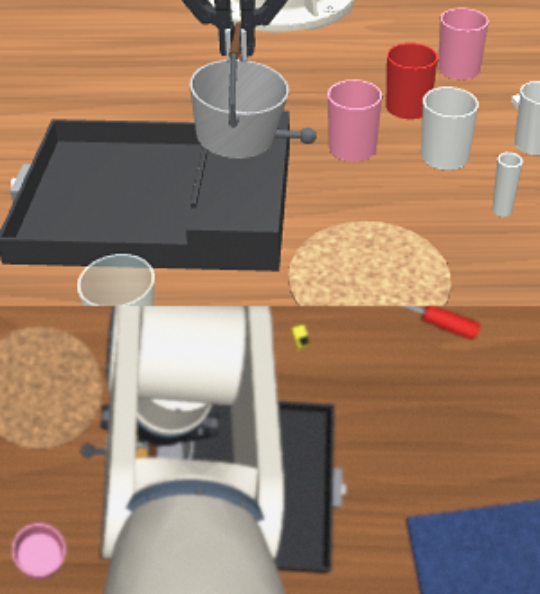

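The picture shows the pail over the ledge with its lug at (308,135), pointing away from the basin. I'll shift 9.6 mm and lower it.

```bash
python3 -m inch '[[0,0,0,0.2,0,0,1],[0,0,0,0.18,0.015,0.2,1],[0,0,0,0,0,0.3,1],[0,0,0,0,0,0.4,1],[0,0,0,0,0,0.4,1],[0,0,0,0,0,0.3,1],[0,0,0,0,0,0.2,1],[0,0,0,0,0,0.1,1]]'
python3 -m inch '[[0,0,0,0,0,0.05,1],[0,0,0,0,0,0.04,1],[0,0,0,0,0,0,1],[0,0,0,0,0,0,1]]'
```

```text
clock: 11.53
eef_pos: [526.9, -34.4, 151.1]
tcp_rot: [-3.141, 0.002, 3.085]
contact_force: [-4.2, -1.3, 29.8]
opening: 0.089
grasp_force: 81.4
clock: 11.87
eef_pos: [528.1, -34.5, 151.2]
tcp_rot: [-3.141, 0.005, 3.085]
contact_force: [-5.2, -1.2, 25.8]
opening: 0.086
grasp_force: 81.5
```

```bash
python3 -m inch '[[0,0,0,0,0,-0.08,1],[0,0,0,0,0,-0.04,1],[0,0,0,0,0,0,1],[0,0,0,0,0,0,1]]'
python3 - <<'E'
from h import *
from rig import r,grab_frame
f=grab_frame("scene"); np.savez("scene6.npz",**f); W=cloud(f).reshape(-1,3)
d=np.hypot(W[:,0]-526,W[:,1]+35); q=W[(d<58)&(d>40)]
q2=band(q,115,122); print("rim",circ(q2,51), "top z",np.sort(q[(q[:,2]<130)][:,2])[-30:][::10])
for a in np.arange(-150,180,30):
    e=np.radians(a); k=np.hypot(W[:,0]-526-50*np.cos(e),W[:,1]+35-50*np.sin(e))<9; k&=(W[:,2]<128); 
    if k.sum(): print(a,W[k][:,2].max().round(1),end=" ")
cv2.imwrite("pics/s6.png",cv2.resize(f["pixels"][180:320,200:400][:,:,::-1],None,fx=3,fy=3))
E
```

```text
clock: 12.2
eef_pos: [526.3, -34.2, 151.4]
tcp_rot: [3.142, 0.001, 3.085]
contact_force: [-0.5, -0.1, 3.2]
opening: 0.085
grasp_force: 78.8
rim (array([528.6, -35. ]), np.float64(1.7), 298) top z [125.58485644 126.064751   126.70605601]
-150 126.2 -120 127.1 -90 127.3 -60 127.1 -30 126.5 0 123.3 30 122.0 60 120.2 90 120.3 120 121.3 150 121.7
```

View pics/s6.png

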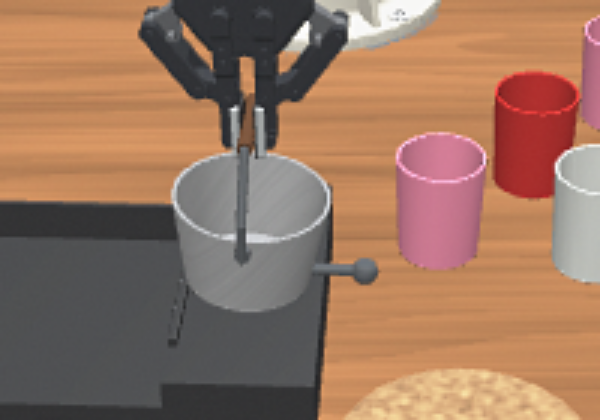

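The crop shows the pail on the ledge with the lug at (366,270). The rim is about 6 mm higher on the basin side, so its front edge sits on the bead. I'll lift, back off 4.5 mm and set it down again.

```bash
python3 -m inch '[[0,0,0,0,0,-0.3,1],[0,0,0,0,0,-0.3,1],[0,0,0,0,0.1,0,1],[0,0,0,0,0.08,0,1],[0,0,0,0,0,0.3,1],[0,0,0,0,0,0.25,1],[0,0,0,0,0,0.1,1],[0,0,0,0,0,0.05,1]]'
python3 -m inch '[[0,0,0,0,0,0,1],[0,0,0,0,0,0.04,1],[0,0,0,0,0,0,1]]'
cat > tilt.py <<'E'
from h import *
from rig import r,grab_frame
import sys
f=grab_frame("scene"); W=cloud(f).reshape(-1,3); c=np.array([float(sys.argv[1]),float(sys.argv[2])])
for a in np.arange(-150,181,30):
    e=np.radians(a); k=np.hypot(W[:,0]-c[0]-50*np.cos(e),W[:,1]-c[1]-50*np.sin(e))<9; k&=(W[:,2]<float(sys.argv[3]))
    if k.sum(): print(a,W[k][:,2].max().round(1),end=" ")
d=np.hypot(*(W[:,:2]-c).T); q=band(W[(d>40)&(d<58)],float(sys.argv[3])-16,float(sys.argv[3])-5); print(circ(q,51))
E
python3 tilt.py 527 -31 130
```

```text
clock: 12.92
eef_pos: [525.7, -29.9, 148.4]
tcp_rot: [-3.141, -0.001, 3.086]
contact_force: [-4.8, -1.7, 15.4]
opening: 0.091
grasp_force: 80.2
clock: 13.17
eef_pos: [526.0, -29.9, 148.5]
tcp_rot: [-3.141, -0.0, 3.085]
contact_force: [-5.2, -1.6, 12.2]
opening: 0.092
grasp_force: 80.2
-150 121.3 -120 121.5 -90 123.4 -60 121.8 -30 121.4 0 125.8 30 121.3 60 122.0 90 122.4 120 120.9 150 120.4 180 120.0 (array([527.9, -32.8]), np.float64(1.49), 348)
```

The pail is level now (rim 120–122 mm all round) and contact came at the predicted height. I'll release, rise, turn for the lug and measure it.

```bash
python3 -m inch '[[0,0,0,0,0,0,1],[0,0,0,0,0,0,0],[0,0,0,0,0,0,0],[0,0,0,0,0,0,0],[0,0,0,0,0,0,0],[0,0,0,0,0,-0.3,0],[0,0,0,0,0,-0.9,0],[0,0,0,0,0,-0.9,0]]'
python3 -m inch '[[0,0,0,0,0.8,-0.9,0],[0,0,0,0,0.9,-0.9,0],[0,0,0,0,0.9,-0.2,0],[0,0,0.038,0,0.9,0,0],[0,0,0.038,0,0,0,0],[0,0,0.038,0,0,0,0],[0,0,0.038,0,0,0,0],[0,0,0.038,0,0,0,0]]'
python3 -m inch '[[0,0,0.038,0,0,0,0],[0,0,0.038,0,0,0,0],[0,0,0.038,0,0,0,0],[0,0,0.038,0,0,0,0],[0,0,0.038,0,0,0,0],[0,0,0.038,0,0,0,0],[0,0,0.038,0,0,0,0],[0,0,0.038,0,0,0,0]]'
python3 -m inch '[[0,-0.034,0,0,0,0,0],[0,-0.034,0,0,0,0,0],[0,-0.034,0,0,0,0,0],[0,-0.034,0,0,0,0,0],[0,-0.034,0,0,0,0,0],[0,0,0,0,0,0,0]]'
cat > lug.py <<'E'
from h import *
from rig import r,grab_frame
f=grab_frame("scene"); W=cloud(f).reshape(-1,3)
for z in [(60,80)]:
    l=W[(np.abs(W[:,1]-48)<15)&(np.abs(W[:,0]-533)<25)&(W[:,2]>54)&(W[:,2]<80)]; print("near lug",l.min(0),l.max(0),len(l))
    k=l[l[:,1]>36]
    s=least_squares(lambda c:np.linalg.norm(k-c,axis=1)-9,[531,46,65],loss="soft_l1"); print("lug sphere",s.x,np.abs(s.fun).mean())
w=grab_frame("wrist"); W=cloud(w).reshape(-1,3); l=W[(np.abs(W[:,1]-48)<15)&(np.abs(W[:,0]-533)<25)&(W[:,2]>54)&(W[:,2]<80)]; k=l[l[:,1]>36]
if len(k)>20:
    s=least_squares(lambda c:np.linalg.norm(k-c,axis=1)-9,[531,46,65],loss="soft_l1"); print("wrist lug",s.x,np.abs(s.fun).mean(),len(k))
B=Ro.from_euler("xyz",[np.pi,0,1.522])*Ro.from_rotvec([0,-np.pi*.17,0]); z=B.as_matrix()[:,2]; print("toolz",z)
delta(s.x+25*z,B.as_euler("xyz"))
cv2.imwrite("pics/l1.png",np.hstack([cv2.resize(f["pixels"][180:320,200:380],None,fx=2,fy=2),cv2.resize(w["pixels"],(373,280))])[:,:,::-1])
E
python3 lug.py; python3 tilt.py 527 -31 130
```

```text
clock: 13.88
eef_pos: [525.2, -29.6, 200.4]
tcp_rot: [3.142, -0.002, 3.085]
contact_force: [1.1, 0.3, 0.5]
opening: 0.998
grasp_force: 0.0
clock: 14.55
eef_pos: [530.9, 58.0, 250.7]
tcp_rot: [3.141, 0.0, 2.483]
contact_force: [0.2, 0.3, -0.7]
opening: 1.002
grasp_force: 0.0
clock: 15.22
eef_pos: [530.9, 57.8, 250.7]
tcp_rot: [3.141, -0.0, 1.527]
contact_force: [-0.3, 0.1, -0.4]
opening: 1.001
grasp_force: 0.0
clock: 15.72
eef_pos: [530.6, 59.7, 249.1]
tcp_rot: [-3.14, 0.54, 1.537]
contact_force: [-0.3, -0.4, -0.2]
opening: 0.999
grasp_force: 0.0
near lug [525.35031969  34.10666872  61.27610974] [541.32589381  52.33754287  76.28868466] 68
lug sphere [530.22541744  45.06707265  66.15927309] 0.7792820809765166
wrist lug [531.05646461  45.05907978  64.82174774] 0.39714837168660316 339
toolz [-0.0248295  -0.5084355  -0.86074203]
t 15.82 pos [530.8  58.8 249.7] rpy [-3.14   0.532  1.536] F [ 0.6 -0.4 -0.3] open 85.2
 turn [ 0.0017 -0.0005  0.0039]  shift [3.293 0.038 7.645]
-150 121.4 -120 120.9 -90 121.4 -60 121.5 -30 121.7 0 128.1 30 122.0 60 120.5 90 121.2 120 121.0 150 121.5 180 129.9 (array([527.5, -32.8]), np.float64(1.54), 351)
```

View pics/l1.png

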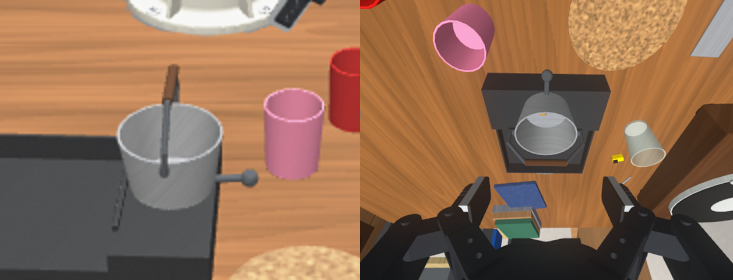

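The lug is visible at scene-crop (250,178) and in the wrist view at (547,75), and the pail stands level. I'll approach along the tilted tool axis and pinch.

```bash
python3 -m inch '[[0,0,0.004,0.8,0.04,0,0],[0,0,0,0.9,0,0,0],[0,0,0,0.8,0,0,0],[0,0,0,0.8,0,0.5,0],[0,0,0,0,0,0.9,0],[0,0,0,0,0,0.9,0],[0,0,0,0,0,0.9,0],[0,0,0,0,0,0.9,0]]' 60
python3 -m inch '[[0,0,0,0,0,0.9,0],[0,0,0,0,0,0.9,0],[0,0,0,0,0,0.9,0],[0,0,0,0,0,0.6,0],[0,0,0,0,0,0.24,0],[0,0,0,0,0,0,0],[0,0,0,0,0,0,0]]'
python3 - <<'E'
from h import *
B=Ro.from_euler("xyz",[np.pi,0,1.522])*Ro.from_rotvec([0,-np.pi*.17,0]); z=B.as_matrix()[:,2]
delta(np.array([530.9,45.1,65.2])+25*z,B.as_euler("xyz"))
E
```

```text
clock: 16.53
eef_pos: [533.8, 75.2, 120.1]
tcp_rot: [3.133, 0.531, 1.516]
contact_force: [-0.6, 0.1, 0.4]
opening: 1.0
grasp_force: 0.0
clock: 17.12
eef_pos: [532.3, 31.0, 44.7]
tcp_rot: [3.133, 0.533, 1.517]
contact_force: [0.7, -0.8, 0.6]
opening: 0.997
grasp_force: 0.0
t 17.12 pos [532.3  31.   44.7] rpy [3.133 0.533 1.517] F [ 0.7 -0.8  0.6] open 84.8
 turn [ 0.0018 -0.0004 -0.0015]  shift [ 0.063 -0.083  0.009]
```

```bash
python3 -m inch '[[0,0,0,0.05,-0.06,0,0],[0,0,0,0,0,0,1],[0,0,0,0,0,0,1],[0,0,0,0,0,0,1],[0,0,0,0,0,0,1],[0,0,0,0,0,0,1],[0,0,0,0,0,0,1],[0,0,0,0,0,0,1]]' 70
cat > arc.py <<'E'
# rows for the tipping arc: grasp point on a circle about the bead's corner; tool turns k of the pail's turn
from h import *
import sys
t0,t1,n,k=[float(a) for a in sys.argv[1:5]]
th=np.radians(np.linspace(t0,t1,int(n)+1))
tx=lambda t:-121*np.cos(np.radians(178.1)-t)   # outward
b=lambda t:-.17*np.pi+k*t
def tcp(t):
    g=np.array([tx(t),0,121*np.sin(np.radians(178.1)-t)]); return g+25*np.array([np.sin(b(t)),0,-np.cos(b(t))])
for a,c in zip(th[:-1],th[1:]):
    d=tcp(c)-tcp(a); B=b(c)  # tool x=(cos B,0,sin B), z=(sin B,0,-cos B) in (outward,.,up)
    B=b(a)
    print(np.degrees(c).round(0),"ry",round(k*(c-a)/np.pi,4),"dx",round((d[0]*np.cos(B)+d[2]*np.sin(B))/25,3),"dz",round((d[0]*np.sin(B)-d[2]*np.cos(B))/25,3))
E
python3 arc.py 0 108 24 0.6
```

```text
clock: 17.78
eef_pos: [530.4, 32.8, 43.3]
tcp_rot: [3.134, 0.534, 1.519]
contact_force: [0.0, 1.1, 3.0]
opening: 0.166
grasp_force: 68.1
4.0 ry 0.015 dx -0.17 dz -0.313
9.0 ry 0.015 dx -0.179 dz -0.306
14.0 ry 0.015 dx -0.189 dz -0.299
18.0 ry 0.015 dx -0.198 dz -0.292
22.0 ry 0.015 dx -0.207 dz -0.284
27.0 ry 0.015 dx -0.216 dz -0.276
32.0 ry 0.015 dx -0.224 dz -0.267
36.0 ry 0.015 dx -0.232 dz -0.259
40.0 ry 0.015 dx -0.24 dz -0.25
45.0 ry 0.015 dx -0.248 dz -0.241
50.0 ry 0.015 dx -0.255 dz -0.231
54.0 ry 0.015 dx -0.262 dz -0.222
58.0 ry 0.015 dx -0.269 dz -0.212
63.0 ry 0.015 dx -0.276 dz -0.202
68.0 ry 0.015 dx -0.282 dz -0.191
72.0 ry 0.015 dx -0.288 dz -0.181
76.0 ry 0.015 dx -0.293 dz -0.17
81.0 ry 0.015 dx -0.298 dz -0.16
86.0 ry 0.015 dx -0.303 dz -0.149
90.0 ry 0.015 dx -0.308 dz -0.138
94.0 ry 0.015 dx -0.312 dz -0.126
99.0 ry 0.015 dx -0.315 dz -0.115
104.0 ry 0.015 dx -0.319 dz -0.104
108.0 ry 0.015 dx -0.322 dz -0.092
```

```bash
python3 -m inch '[[0,0,0,-0.07,0,0.04,1],[0,0.015,0,-0.17,0,-0.31,1],[0,0.015,0,-0.18,0,-0.31,1],[0,0.015,0,-0.19,0,-0.3,1],[0,0.015,0,-0.2,0,-0.29,1],[0,0.015,0,-0.21,0,-0.28,1],[0,0.015,0,-0.22,0,-0.28,1],[0,0.015,0,-0.22,0,-0.27,1]]'
python3 -m inch '[[0,0.015,0,-0.23,0,-0.26,1],[0,0,0,0,0,0,1],[0,0,0,0,0,0,1]]'
python3 - <<'E'
from h import *
from rig import grab_frame
f=grab_frame("scene"); cv2.imwrite("pics/t1.png",cv2.resize(f["pixels"][180:320,180:380][:,:,::-1],None,fx=3,fy=3))
E
```

```text
clock: 18.45
eef_pos: [528.9, 18.1, 103.2]
tcp_rot: [3.135, 0.202, 1.521]
contact_force: [0.0, 0.6, -3.6]
opening: 0.168
grasp_force: 68.1
clock: 18.7
eef_pos: [529.0, 13.3, 110.8]
tcp_rot: [3.134, 0.157, 1.519]
contact_force: [-0.2, 2.4, -0.0]
opening: 0.165
grasp_force: 68.4
```

View pics/t1.png

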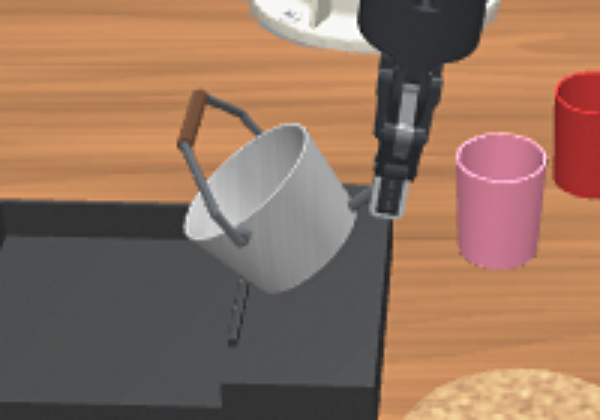

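The crop shows the pail tipped about 40° against the bead at (240,300), with the lug held at (385,200). Continuing past level.

```bash
python3 -m inch '[[0,0.015,0,-0.24,0,-0.25,1],[0,0.015,0,-0.25,0,-0.24,1],[0,0.015,0,-0.255,0,-0.23,1],[0,0.015,0,-0.26,0,-0.22,1],[0,0.015,0,-0.27,0,-0.21,1],[0,0.015,0,-0.275,0,-0.2,1],[0,0.015,0,-0.28,0,-0.19,1],[0,0.015,0,-0.29,0,-0.18,1]]'
python3 -m inch '[[0,0.015,0,-0.293,0,-0.17,1],[0,0.008,0,-0.15,0,-0.08,1],[0,0.007,0,-0.15,0,-0.08,1],[0,0.008,0,-0.15,0,-0.075,1],[0,0.007,0,-0.15,0,-0.075,1],[0,0.008,0,-0.154,0,-0.069,1],[0,0.007,0,-0.154,0,-0.069,1],[0,0,0,0,0,0,1]]'
python3 -m inch '[[0,0.008,0,-0.156,0,-0.063,1],[0,0.007,0,-0.156,0,-0.063,1],[0,0.008,0,-0.158,0,-0.058,1],[0,0.007,0,-0.158,0,-0.058,1],[0,0.015,0,-0.319,0,-0.104,1],[0,0,0,0,0,0,1],[0,0,0,0,0,0,1],[0,0,0,0,0,0,1]]'
python3 - <<'E'
from h import *
from rig import grab_frame
f=grab_frame("scene"); cv2.imwrite("pics/t2.png",cv2.resize(f["pixels"][180:340,130:380][:,:,::-1],None,fx=2.6,fy=2.6))
E
```

```text
clock: 19.42
eef_pos: [525.5, -37.9, 152.0]
tcp_rot: [3.137, -0.222, 1.525]
contact_force: [0.4, 2.1, -1.7]
opening: 0.166
grasp_force: 68.3
clock: 20.08
eef_pos: [524.9, -71.5, 158.4]
tcp_rot: [3.136, -0.41, 1.525]
contact_force: [0.7, 2.3, 10.1]
opening: 0.165
grasp_force: 69.5
clock: 20.75
eef_pos: [523.8, -96.3, 155.5]
tcp_rot: [3.136, -0.55, 1.526]
contact_force: [1.5, 0.4, 9.9]
opening: 0.168
grasp_force: 70.7
```

View pics/t2.png

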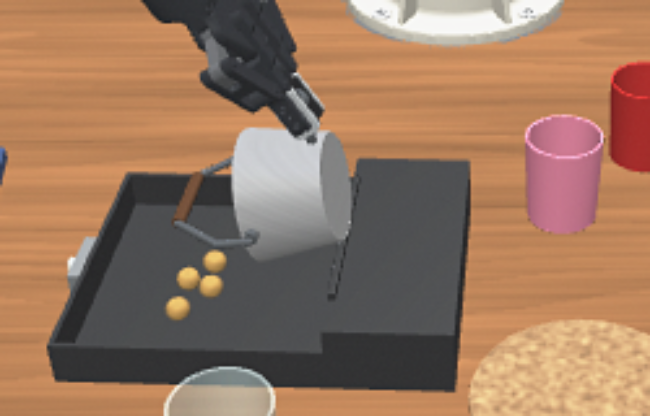

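All four brass balls lie in the basin around (195,285) and the pail is tipped past level. I'll reverse the arc.

```bash
python3 arc.py 103.5 0 23 0.6 | cut -c1-60
```

```text
99.0 ry -0.015 dx 0.314 dz 0.119
94.0 ry -0.015 dx 0.31 dz 0.13
90.0 ry -0.015 dx 0.305 dz 0.141
86.0 ry -0.015 dx 0.301 dz 0.152
81.0 ry -0.015 dx 0.296 dz 0.163
76.0 ry -0.015 dx 0.29 dz 0.173
72.0 ry -0.015 dx 0.285 dz 0.184
68.0 ry -0.015 dx 0.279 dz 0.194
63.0 ry -0.015 dx 0.273 dz 0.204
58.0 ry -0.015 dx 0.266 dz 0.214
54.0 ry -0.015 dx 0.259 dz 0.224
50.0 ry -0.015 dx 0.252 dz 0.234
45.0 ry -0.015 dx 0.244 dz 0.243
40.0 ry -0.015 dx 0.236 dz 0.252
36.0 ry -0.015 dx 0.228 dz 0.261
32.0 ry -0.015 dx 0.22 dz 0.269
27.0 ry -0.015 dx 0.211 dz 0.278
22.0 ry -0.015 dx 0.202 dz 0.285
18.0 ry -0.015 dx 0.193 dz 0.293
14.0 ry -0.015 dx 0.184 dz 0.301
9.0 ry -0.015 dx 0.174 dz 0.308
4.0 ry -0.015 dx 0.165 dz 0.315
0.0 ry -0.015 dx 0.155 dz 0.321
```

```bash
python3 -m inch '[[0,-0.015,0,0.314,0,0.12,1],[0,-0.015,0,0.31,0,0.13,1],[0,-0.015,0,0.305,0,0.14,1],[0,-0.015,0,0.3,0,0.15,1],[0,-0.015,0,0.296,0,0.163,1],[0,-0.015,0,0.29,0,0.173,1],[0,-0.015,0,0.285,0,0.184,1],[0,-0.015,0,0.28,0,0.194,1]]'
python3 -m inch '[[0,-0.015,0,0.273,0,0.204,1],[0,-0.015,0,0.266,0,0.214,1],[0,-0.015,0,0.26,0,0.224,1],[0,-0.015,0,0.252,0,0.234,1],[0,-0.015,0,0.244,0,0.243,1],[0,-0.015,0,0.236,0,0.252,1],[0,-0.015,0,0.228,0,0.26,1],[0,-0.015,0,0.22,0,0.27,1]]'
python3 -m inch '[[0,-0.015,0,0.21,0,0.278,1],[0,-0.015,0,0.2,0,0.285,1],[0,-0.015,0,0.193,0,0.293,1],[0,-0.015,0,0.184,0,0.3,1],[0,-0.015,0,0.174,0,0.308,1],[0,-0.015,0,0.165,0,0.315,1],[0,0,0,0,0,0,1],[0,0,0,0,0,0,1]]'
python3 tilt.py 527 -34 135
```

```text
clock: 21.47
eef_pos: [526.1, -30.0, 148.0]
tcp_rot: [3.137, -0.169, 1.525]
contact_force: [-0.4, 0.3, 0.0]
opening: 0.168
grasp_force: 69.9
clock: 22.13
eef_pos: [530.3, 19.9, 102.6]
tcp_rot: [3.133, 0.207, 1.522]
contact_force: [-0.1, 4.4, 5.0]
opening: 0.165
grasp_force: 72.5
clock: 22.8
eef_pos: [529.5, 31.6, 50.5]
tcp_rot: [3.137, 0.488, 1.523]
contact_force: [-0.6, 1.2, 1.0]
opening: 0.165
grasp_force: 68.6
-150 121.1 -120 121.1 -90 120.4 -60 120.5 -30 120.8 0 123.1 30 123.3 60 123.0 90 123.4 120 123.2 150 125.0 180 123.9 (array([527.2, -28.2]), np.float64(1.59), 202)
```

```bash
python3 -c "
from h import *
delta([530.4,32.8,43.3],[3.134,.534,1.519])"
```

```text
t 22.85 pos [529.8  31.3  51.2] rpy [3.136 0.487 1.521] F [-0.5  1.1  1.3] open 13.6
 turn [-0.0002 -0.015   0.0005]  shift [0.213 0.02  0.243]
```

```bash
python3 -m inch '[[0,-0.015,0,0.15,0,0.25,1],[0,0,0,0,0,0,1],[0,0,0,0,0,0,1],[0,0,0,0,0,0,0],[0,0,0,0,0,0,0],[0,0,0,0,0,0,0],[0,0,0,0,0,0,0],[0,0,0,0,0,0,0]]'
python3 -m inch '[[0,0,0,0,0,-0.4,0],[0,0,0,0,0,-0.9,0],[0,0,0,0,0,-0.9,0],[0,0,0,0,0,-0.9,0],[0,0,0,0,0,-0.9,0],[0,0,0,0,0,-0.9,0],[0,0,0,0,0,-0.9,0],[0,0,0,0,0,-0.9,0]]'
python3 -m inch '[[0,0.034,0,0,0,0,0],[0,0.034,0,0,0,0,0],[0,0.034,0,0,0,0,0],[0,0.034,0,0,0,0,0],[0,0.034,0,0,0,0,0]]'
python3 -m inch '[[0,0,-0.038,0,0,0,0],[0,0,-0.038,0,0,0,0],[0,0,-0.038,0,0,0,0],[0,0,-0.038,0,0,0,0],[0,0,-0.038,0,0,0,0],[0,0,-0.038,0,0,0,0],[0,0,-0.038,0,0,0,0],[0,0,-0.038,0,0,0,0]]'
python3 -m inch '[[0,0,-0.038,0,0,0,0],[0,0,-0.038,0,0,0,0],[0,0,-0.038,0,0,0,0],[0,0,-0.038,0,0,0,0],[0,0,-0.038,0,0,0,0]]'
python3 tilt.py 527 -31 130
python3 - <<'E'
from h import *
from rig import r,grab_frame
f=grab_frame("scene"); S=cloud(f); np.savez("scene7.npz",**f)
W=S.reshape(-1,3); l=W[(np.abs(W[:,1]-48)<18)&(np.abs(W[:,0]-533)<25)&(W[:,2]>54)&(W[:,2]<80)]; k=l[l[:,1]>36]
s=least_squares(lambda c:np.linalg.norm(k-c,axis=1)-9,[531,46,65],loss="soft_l1"); print("lug",s.x)
px=f["pixels"].astype(int); m=(px[...,0]-px[...,2]>35)&(px[...,0]<150)&(S[...,2]>100)&(S[...,2]<190)&(np.hypot(S[...,0]-527,S[...,1]+31)<90)
p=S[m]; print("bar",p.mean(0),p.min(0),p.max(0),len(p))
# mat by colour on scene0/4
g=dict(np.load("scene4.npz")); h=cv2.cvtColor(g["pixels"],cv2.COLOR_RGB2HSV).astype(int); G=cloud(g); d=np.hypot(G[...,0]-645,G[...,1]-100)
c=np.median(g["pixels"][325:345,340:375].reshape(-1,3),0); print("cork",c)
m=(d<130)&(np.abs(G[...,2]-5)<6)&(g["pixels"][...,2]>c[2]-35)&(g["pixels"][...,1]>c[1]-35)
m=cv2.morphologyEx(m.astype(np.uint8),cv2.MORPH_OPEN,np.ones((3,3))); m=cv2.morphologyEx(m,cv2.MORPH_CLOSE,np.ones((7,7)))
n,L,st,ce=cv2.connectedComponentsWithStats(m); i=1+st[1:,4].argmax(); p=G[L==i]; 
print("mat",cv2.minEnclosingCircle(p[:,:2].astype(np.float32)),p.min(0),p.max(0),st[i])
delta([527,-31.5,148.5],[np.pi,0,3.085])
E
```

```text
clock: 23.52
eef_pos: [530.2, 31.0, 44.6]
tcp_rot: [3.134, 0.533, 1.518]
contact_force: [-0.1, -0.3, -0.7]
opening: 0.853
grasp_force: 0.0
clock: 24.18
eef_pos: [533.2, 117.4, 190.2]
tcp_rot: [3.134, 0.533, 1.519]
contact_force: [-0.2, 0.6, -0.2]
opening: 1.0
grasp_force: 0.0
clock: 24.6
eef_pos: [534.1, 117.2, 190.4]
tcp_rot: [3.132, -0.006, 1.524]
contact_force: [0.3, -0.5, -1.4]
opening: 1.002
grasp_force: 0.0
clock: 25.27
eef_pos: [533.3, 116.8, 189.3]
tcp_rot: [3.137, 0.005, 2.484]
contact_force: [0.3, -0.5, 0.1]
opening: 1.003
grasp_force: 0.0
clock: 25.68
eef_pos: [533.3, 116.8, 189.3]
tcp_rot: [3.141, 0.007, 3.081]
contact_force: [-0.6, -0.0, -0.7]
opening: 1.0
grasp_force: 0.0
-150 121.2 -120 121.7 -90 121.5 -60 119.6 -30 121.7 0 128.0 30 121.3 60 120.8 90 121.8 120 121.2 150 120.8 180 120.7 (array([527.2, -24.6]), np.float64(1.48), 360)
lug [530.82558681  51.36964781  66.21265131]
bar [525.83086602 -22.828214   175.84898591] [464.89025306 -28.84613373 115.83418139] [558.00698116 -17.52152919 181.17867939] 94
cork [228.5 187.  136. ]
mat ((646.0936279296875, 99.6707992553711), 88.6312484741211) [nan nan nan] [nan nan nan] [ 310  303   91   64 4533]
t 25.78 pos [533.3 116.7 189.2] rpy [3.141 0.007 3.077] F [-0.2 -0.4  0.9] open 85.1
 turn [ 0.0002  0.0021 -0.0025]  shift [-0.083 -5.934  1.628]
```

```bash
python3 -m inch '[[0,0,0,-0.01,-0.8,0,0],[0,0,0,-0.01,-0.8,0,0],[0,0,0,-0.01,-0.8,0,0],[0,0,0,-0.01,-0.8,0,0],[0,0,0,-0.01,-0.8,0,0],[0,0,0,-0.01,-0.8,0,0],[0,0,0,-0.01,-0.6,0,0],[0,0,0,0,-0.23,0,0]]'
python3 -m inch '[[0,0,0,0,0,0.4,0],[0,0,0,0,0,0.6,0],[0,0,0,0,0,0.5,0],[0,0,0,0,0,0.15,0],[0,0,0,0,0,0,0],[0,0,0,0,0,0,1],[0,0,0,0,0,0,1],[0,0,0,0,0,0,1]]' 60
python3 -m inch '[[0,0,0,0,0,0,1],[0,0,0,0,0,0,1],[0,0,0,0,0,0,1],[0,0,0,0,0,0,1],[0,0,0,0,0,0,1],[0,0,0,0,0,0,1]]' 80
python3 - <<'E'
from h import *
g=dict(np.load("scene4.npz")); G=cloud(g)
px=g["pixels"]; m=(px[...,2]>100)&(px[...,1]>150)&(np.arange(480)[:,None]>300); m[:,:300]=0; m[:,410:]=0; m[372:]=0
m=cv2.morphologyEx(m.astype(np.uint8),cv2.MORPH_CLOSE,np.ones((7,7)));m=cv2.morphologyEx(m,cv2.MORPH_OPEN,np.ones((5,5)))
c=max(cv2.findContours(m,0,cv2.CHAIN_APPROX_NONE)[0],key=len)[:,0]; print(c.min(0),c.max(0))
p=np.array([G[v,u] for u,v in c]); p=p[np.isfinite(p).all(1)&(abs(p[:,2]-4)<6)]; print("mat",circ(p,84), least_squares(lambda s:np.hypot(p[:,0]-s[0],p[:,1]-s[1])-s[2],[645,97,85],loss="soft_l1").x)
E
```

```text
clock: 26.45
eef_pos: [525.6, -25.6, 189.0]
tcp_rot: [3.142, 0.007, 3.069]
contact_force: [0.0, -0.1, -0.3]
opening: 1.001
grasp_force: 0.0
clock: 27.12
eef_pos: [526.5, -24.0, 148.0]
tcp_rot: [3.141, 0.008, 3.074]
contact_force: [0.4, -0.4, 0.4]
opening: 0.601
grasp_force: 0.0
clock: 27.62
eef_pos: [526.2, -24.3, 147.7]
tcp_rot: [3.141, 0.007, 3.074]
contact_force: [-0.7, 0.4, 6.1]
opening: 0.087
grasp_force: 78.0
[306 303] [399 367]
mat (array([649.4,  99.3]), np.float64(3.56), 256) [649.18794463  99.0781558   84.74706565]
```

```bash
python3 -m inch '[[0,0,0,0,0,-0.15,1],[0,0,0,0,0,-0.3,1],[0,0,0,0,0,-0.5,1],[0,0,0,0,0,-0.5,1],[0,0,0,0,0,-0.3,1],[0,0,0,0,0,-0.15,1],[0,0,0,0,0,0,1],[0,0,0,0,0,0,1]]'
python3 - <<'E'
from h import *
from rig import grab_frame
g=dict(np.load("top0.npz"))
def fit(px,G,box):
    m=np.zeros((480,640),np.uint8); a,b,c,d=box; s=px[c:d,a:b].astype(int); m[c:d,a:b]=((s[...,2]>85)&(s[...,1]>125)&(s[...,0]-s[...,2]>45))
    m=cv2.morphologyEx(m,cv2.MORPH_CLOSE,np.ones((5,5))); m=cv2.morphologyEx(m,cv2.MORPH_OPEN,np.ones((3,3)))
    c=max(cv2.findContours(m,0,cv2.CHAIN_APPROX_NONE)[0],key=len); h=cv2.convexHull(c)[:,0]; 
    print(h.min(0),h.max(0)); return cv2.fitEllipse(c if len(c)<5 else h)
def ray(f,u,v,z):
    fl=240/np.tan(np.radians(float(f["vertical_fov"]))/2); M=np.array(f["cam_to_world"]); d=M[:3,:3]@[(u-f["cx"])/fl,(v-f["cy"])/fl,1]; return M[:3,3]+d*(z-M[2,3])/d[2]
e=fit(g["pixels"],None,(275,370,150,240)); print(e, ray(g,*e[0],5))
g=dict(np.load("top5.npz")); e=fit(g["pixels"],None,(275,370,150,240)); print(e, ray(g,*e[0],5))
g=dict(np.load("scene7.npz")); e=fit(g["pixels"],None,(300,415,296,372)); print(e, ray(g,*e[0],5))
from rig import r
yaw=r.sense()["tcp_rot"][2]
delta([649,99,160],[np.pi,0,yaw])
E
```

```text
clock: 28.28
eef_pos: [525.4, -24.2, 194.6]
tcp_rot: [3.141, 0.006, 3.074]
contact_force: [0.1, 0.3, -2.7]
opening: 0.093
grasp_force: 77.9
[287 161] [356 228]
((321.6009216308594, 194.50379943847656), (69.04838562011719, 70.26885986328125), 97.08436584472656) [648.73419974  97.90616697   5.        ]
[287 162] [356 228]
((321.53948974609375, 194.73240661621094), (67.06658172607422, 69.00540924072266), 81.77227783203125) [648.15895703  98.04372038   5.        ]
[300 296] [414 371]
((358.5459899902344, 342.0126647949219), (118.71454620361328, 203.11068725585938), 4.641619682312012) [674.1435598  105.01237888   5.        ]
t 28.28 pos [525.4 -24.2 194.6] rpy [3.141 0.006 3.074] F [ 0.1  0.3 -2.7] open 7.9
 turn [0.    0.002 0.   ]  shift [-4.601  5.25   1.386]
```

```bash
python3 -m inch '[[0,0,0,-0.3,0.35,0,1],[0,0,0,-0.5,0.55,0,1],[0,0,0,-0.6,0.7,0,1],[0,0,0,-0.7,0.8,0,1],[0,0,0,-0.7,0.8,0,1],[0,0,0,-0.7,0.8,0,1],[0,0,0,-0.6,0.7,0,1],[0,0,0,-0.3,0.35,0,1]]'
python3 -m inch '[[0,0,0,-0.18,0.18,0.2,1],[0,0,0,0,0,0.5,1],[0,0,0,0,0,0.7,1],[0,0,0,0,0,0.7,1],[0,0,0,0,0,0.6,1],[0,0,0,0,0,0.5,1],[0,0,0,0,0,0.3,1],[0,0,0,0,0,0.1,1]]'
python3 -m inch '[[0,0,0,0,0,0.1,1],[0,0,0,0,0,0,1],[0,0,0,0,0,0.05,1],[0,0,0,0,0,0,1],[0,0,0,0,0,0,1]]'
python3 tilt.py 649 97.5 80
```

```text
clock: 28.95
eef_pos: [645.7, 97.0, 194.5]
tcp_rot: [3.141, 0.006, 3.075]
contact_force: [-0.7, -0.4, -2.9]
opening: 0.085
grasp_force: 78.0
clock: 29.62
eef_pos: [647.8, 97.8, 103.6]
tcp_rot: [-3.141, 0.004, 3.074]
contact_force: [0.1, 0.4, -2.0]
opening: 0.084
grasp_force: 78.0
clock: 30.03
eef_pos: [649.6, 98.6, 102.5]
tcp_rot: [3.141, 0.007, 3.074]
contact_force: [0.7, -0.2, -2.3]
opening: 0.087
grasp_force: 78.0
-150 76.5 -120 76.7 -90 77.5 -60 76.7 -30 76.9 0 75.5 30 75.0 60 76.2 90 75.5 120 75.3 150 74.8 180 66.0 (array([650.5,  98.1]), np.float64(1.73), 481)
```

```bash
python3 -m inch '[[0,0,0,0,0,0.1,1],[0,0,0,0,0,0.08,1],[0,0,0,0,0,0,1],[0,0,0,0,0,0,1]]'
python3 tilt.py 649 97.5 80
```

```text
clock: 30.42
eef_pos: [649.7, 98.5, 97.8]
tcp_rot: [3.141, 0.007, 3.075]
contact_force: [0.0, -0.7, 2.9]
opening: 0.094
grasp_force: 78.6
-150 71.1 -120 70.8 -90 70.4 -60 71.4 -30 71.3 0 70.6 30 72.4 60 70.6 90 70.7 120 71.4 150 71.1 180 62.7 (array([650.2,  97.1]), np.float64(1.38), 346)
```

The pail stands level in the middle of the mat. I'll release it and fold the bail toward the tray side with shut fingers.

```bash
python3 -m inch '[[0,0,0,0,0,0,0],[0,0,0,0,0,0,0],[0,0,0,0,0,0,0],[0,0,0,0,0,0,0],[0,0,0,0,0,0,0],[0,0,0,0,0,-0.4,0],[0,0,0,0,0,-0.6,0],[0,0,0,0,0,-0.6,0]]'
python3 -m inch '[[0,0,0,0,0.8,0,0.5],[0,0,0,0,0.8,0,1],[0,0,0,0,0,0,1],[0,0,0,0,0,0,1],[0,0,0,0,0,0,1],[0,0,0,0,0,0,1],[0,0,0,0,0,0.8,1],[0,0,0,0,0,0.84,1]]'
python3 -m inch '[[0,0,0,0,-0.4,0,1],[0,0,0,0,-0.4,0,1],[0,0,0,0,-0.4,0,1],[0,0,0,0,-0.4,0,1],[0,0,0,0,-0.4,0,1],[0,0,0,0,-0.4,0,1],[0,0,0,0,-0.4,0,1],[0,0,0,0,-0.4,0,1]]'
python3 -m inch '[[0,0,0,0,-0.4,0,1],[0,0,0,0,-0.13,0.265,1],[0,0,0,0,-0.13,0.265,1],[0,0,0,0,-0.13,0.265,1],[0,0,0,0,-0.13,0.265,1],[0,0,0,0,-0.13,0.265,1],[0,0,0,0,0,0,1]]'
python3 tilt.py 650 97.5 80
```

```text
clock: 31.13
eef_pos: [648.7, 98.5, 138.0]
tcp_rot: [-3.142, 0.006, 3.074]
contact_force: [-0.9, -0.4, 0.6]
opening: 1.0
grasp_force: 0.0
clock: 31.8
eef_pos: [653.2, 137.8, 97.4]
tcp_rot: [3.141, 0.009, 3.074]
contact_force: [1.0, 0.1, -0.7]
opening: 0.003
grasp_force: 0.0
clock: 32.47
eef_pos: [646.7, 57.5, 96.8]
tcp_rot: [3.141, 0.007, 3.074]
contact_force: [-0.4, 0.9, -0.3]
opening: -0.0
grasp_force: 0.5
clock: 33.05
eef_pos: [646.1, 31.0, 64.9]
tcp_rot: [-3.14, 0.008, 3.075]
contact_force: [-5.2, -2.6, 21.7]
opening: -0.002
grasp_force: 10.6
-150 73.0 -120 48.3 -90 79.9 -60 35.4 -30 72.0 0 74.4 30 72.7 60 8.7 90 28.8 120 8.9 150 72.8 180 75.8 (array([650.9,  78.5]), np.float64(1.44), 241)
```

```bash
python3 -m inch '[[0,0,0,0,0,-0.4,1],[0,0,0,0,0,-0.8,1],[0,0,0,0,0,-0.8,1],[0,0,0,0,0.9,-0.8,1],[0,0,0,-0.9,0.9,-0.8,1],[0,0,0,0.9,0.9,-0.8,1],[0,0,0,0.9,0.9,0,1],[0,0,0,0.9,0.9,0,0]]'
python3 -m inch '[[0,0,0,0.9,0.9,0,0],[0,0,0,0.9,0.9,0,0],[0,0,0,0.9,0,0,0],[0,0,0,0,0,0,0]]'
cat > pail.py <<'E'
from h import *
from rig import grab_frame
for n in ["scene","top"]:
    f=grab_frame(n); W=cloud(f).reshape(-1,3); q=W[(np.hypot(W[:,0]-648,W[:,1]-88)<85)]
    k=band(q,65,73); c,_,_=circ(k,51); k=k[np.abs(np.hypot(*(k[:,:2]-c).T)-51)<6]; print(n,"rim",circ(k,51))
    A=np.c_[k[:,:2]-k[:,:2].mean(0),np.ones(len(k))]; print(" tilt",np.linalg.lstsq(A,k[:,2],rcond=None)[0])
    b=q[(q[:,2]>50)&(np.hypot(*(q[:,:2]-c).T)>57)]; print(" bail",b.mean(0),b.min(0),b.max(0),len(b)); h=band(q,80,200); print(" high",h.mean(0) if len(h) else None,len(h))
E
python3 pail.py
```

```text
clock: 33.77
eef_pos: [607.3, 149.0, 173.7]
tcp_rot: [3.141, 0.008, 3.074]
contact_force: [-0.0, -0.4, -0.1]
opening: 0.127
grasp_force: 0.0
clock: 34.1
eef_pos: [538.4, 198.3, 171.5]
tcp_rot: [-3.141, 0.003, 3.077]
contact_force: [-0.4, -0.4, -0.7]
opening: 0.71
grasp_force: 0.0
scene rim (array([649.6,  81.1]), np.float64(1.49), 392)
 tilt [ 3.07875612e-03 -1.82142710e-04  6.84019049e+01]
 bail [630.57178654  85.59293321 254.48987579] [585.56217866   5.07718175  53.33755734] [711.33690249 159.3819792  540.27425889] 590
 high None 0
top rim (array([647.4,  79.6]), np.float64(1.72), 192)
 tilt [ 1.08339700e-03 -4.73263331e-03  6.85126496e+01]
 bail [642.65459508  39.41487775  86.02523519] [585.15206249  12.73916051  58.40538346] [708.50681096 154.36892418 545.61284699] 245
 high [639.82584147  20.3334845   81.56063543] 5
```

The bail is folded, but the push slid the pail 17 mm toward the tray. I'll push it back from inside with shut fingers and re-measure.

```bash
python3 -m inch '[[0,0,0,-0.8,-0.73,0,1],[0,0,0,-0.8,-0.73,0,1],[0,0,0,-0.8,-0.73,0,1],[0,0,0,-0.8,-0.73,0,1],[0,0,0,-0.8,-0.73,0,1],[0,0,0,-0.72,-0.71,0,1],[0,0,0,0,0,0.5,1],[0,0,0,0,0,0.9,1]]'
python3 -m inch '[[0,0,0,0,0,0.9,1],[0,0,0,0,0,0.9,1],[0,0,0,0,0,0.9,1],[0,0,0,0,0,0.9,1],[0,0,0,0,0,0.5,1],[0,0,0,0,0,0,1],[0,0,0,0,0.5,0,1],[0,0,0,0,0.4,0,1]]'
python3 -m inch '[[0,0,0,0,0.1,0,1],[0,0,0,0,0.1,0,1],[0,0,0,0,0.1,0,1],[0,0,0,0,0.1,0,1],[0,0,0,0,0.1,0,1],[0,0,0,0,0.1,0,1],[0,0,0,0,0,0,1]]'
python3 tilt.py 650 95 76
python3 - <<'E'
from h import *
from rig import grab_frame
W=cloud(grab_frame("scene")).reshape(-1,3); q=W[(abs(W[:,0]-650)<40)&(W[:,1]>5)&(W[:,1]<50)&(W[:,2]>50)&(W[:,2]<90)]; print("bar",q.mean(0),q.min(0),q.max(0),len(q))
E
```

```text
clock: 34.87
eef_pos: [657.0, 78.6, 139.7]
tcp_rot: [3.141, 0.012, 3.072]
contact_force: [1.3, 0.1, -0.0]
opening: 0.002
grasp_force: 0.0
clock: 35.53
eef_pos: [656.6, 103.5, 36.8]
tcp_rot: [3.141, 0.008, 3.073]
contact_force: [0.3, -1.0, -0.1]
opening: -0.0
grasp_force: 0.0
clock: 36.12
eef_pos: [656.7, 117.9, 36.1]
tcp_rot: [3.142, 0.007, 3.075]
contact_force: [-0.4, -2.7, 2.6]
opening: -0.004
grasp_force: 1.2
-150 71.9 -120 72.7 -90 71.2 -60 71.8 -30 72.2 0 71.2 30 70.9 60 71.8 90 70.0 120 7.6 150 69.2 180 71.1 (array([649.9,  87.7]), np.float64(1.55), 364)
bar [649.02980783  33.3839759   70.10204968] [610.02541574   5.01516045  50.32604793] [689.96039508  49.92904977  80.47974973] 340
```

```bash
python3 -m inch '[[0,0,0,0,0.1,0,1],[0,0,0,0,0.1,0,1],[0,0,0,0,0.1,0,1],[0,0,0,0,0.09,0,1],[0,0,0,0,0,0,1]]'
python3 -m inch '[[0,0,0,0,-0.4,-0.4,1],[0,0,0,0,0,-0.9,1],[0,0,0,0,0,-0.9,1],[0,0,0,0,0,-0.9,1],[0,0,0,0,0,-0.9,1],[0,0,0,0.9,0.9,-0.9,1],[0,0,0,0.9,0.9,-0.5,0],[0,0,0,0.9,0.9,0,0]]'
python3 -m inch '[[0,0,0,0.9,0.9,0,0],[0,0,0,0.9,0.9,0,0],[0,0,0,0.9,0,0,0],[0,0,0,0,0,0,0]]'
sed -i 's/q\[:,2\]>50/(q[:,2]>50)\&(q[:,2]<95)/;s/((q\[/(q[/' pail.py; sed -i 's/648,W\[:,1\]-88/648,W[:,1]-92/' pail.py; sed -i 's/b=q\[.*57)\];/b=band(q[np.hypot(*(q[:,:2]-c).T)>57],50,95);/' pail.py; python3 pail.py
cat > cups.py <<'E'
from h import *
from rig import grab_frame
F=[(n,cloud(grab_frame(n))) for n in ("top","scene")]
D={"a":((437.2,207.2),33,80),"b":((415.5,321.7),26.5,78),"c":((539.1,376.2),20,76),"d":((543.1,257.8),14,74)}
for n,W in F:
    P=W.reshape(-1,3)
    for k,(c,r,h) in D.items():
        d=np.hypot(*(P[:,:2]-c).T); q=band(P[d<r+14],h-4,h+6); print(n,k,circ(q,r-1) if len(q)>8 else None,end=" | ")
    print()
E
python3 cups.py
```

```text
clock: 36.63
eef_pos: [657.2, 128.1, 35.8]
tcp_rot: [3.141, 0.006, 3.075]
contact_force: [-0.8, -1.8, 2.4]
opening: -0.001
grasp_force: 1.3
clock: 37.3
eef_pos: [593.9, 190.0, 174.3]
tcp_rot: [3.139, 0.011, 3.073]
contact_force: [1.0, 1.4, 0.4]
opening: 0.273
grasp_force: 0.0
clock: 37.63
eef_pos: [524.4, 239.5, 170.1]
tcp_rot: [-3.141, 0.004, 3.077]
contact_force: [-0.2, 0.2, -1.1]
opening: 0.849
grasp_force: 0.0
scene rim (array([651.3,  95.2]), np.float64(1.43), 403)
 tilt [ 2.07210230e-03 -5.31479303e-03  6.84273915e+01]
 bail [658.3481753   52.73636457  70.07365627] [587.67281798  28.67552902  60.32320347] [712.9038283   98.24787218  77.15158808] 348
 high None 0
top rim (array([649. ,  92.4]), np.float64(2.32), 184)
 tilt [ 2.68783623e-04 -1.30480799e-02  6.85472800e+01]
 bail [647.15567855  51.32209276  70.00744164] [587.52427838  26.60237354  57.05947861] [709.93500527 138.6997622   81.09427794] 202
 high [634.77982506  32.46323398  81.64419295] 2
top a None | top b (array([415.7, 321. ]), np.float64(0.74), 26) | top c (array([539.2, 375.3]), np.float64(0.72), 18) | top d None | 
scene a (array([438.7, 209.1]), np.float64(1.33), 165) | scene b (array([417.6, 323.3]), np.float64(1.36), 131) | scene c (array([541. , 378.1]), np.float64(1.22), 105) | scene d (array([544.9, 259.2]), np.float64(1.02), 71) |
```

```bash
cat > pail2.py <<'E'
from h import *
from rig import grab_frame
for n in ["scene","top"]:
    W=cloud(grab_frame(n)).reshape(-1,3)
    k=band(W[(np.hypot(W[:,0]-650,W[:,1]-96)<60)&(W[:,1]>95)],65,73); c=circ(k,50.5)[0]; d=np.hypot(*(k[:,:2]-c).T); print(n,"rim +y half",circ(k[abs(d-50.5)<4],50.5),end=" ")
    l=W[(abs(W[:,1]-174)<14)&(abs(W[:,0]-653)<20)&(W[:,2]>10)&(W[:,2]<28)]
    if len(l)>15: s=least_squares(lambda c:np.linalg.norm(l-c,axis=1)-9,[653,173,15],loss="soft_l1"); print("lug",s.x.round(1),len(l),np.abs(s.fun).mean())
E
python3 pail2.py
```

```text
scene rim +y half (array([651.4,  94.3]), np.float64(1.06), 197) lug [653.6 172.4  16. ] 81 1.1188979379337542
top rim +y half (array([649.4,  93.1]), np.float64(1.07), 80) lug [653.3 170.7  14.5] 57 2.610391376769255
```

```bash
python3 -m inch '[[0,0,0,-0.79,-0.7,0,1],[0,0,0,-0.79,-0.7,0,1],[0,0,0,-0.79,-0.7,0,1],[0,0,0,-0.79,-0.7,0,1],[0,0,0,-0.79,-0.7,0,1],[0,0,0,-0.79,-0.7,0,1],[0,0,0,-0.79,-0.7,0,1],[0,0,0,0,0,0.6,1]]'
python3 -m inch '[[0,0,0,0,0,0.9,1],[0,0,0,0,0,0.9,1],[0,0,0,0,0,0.9,1],[0,0,0,0,0,0.9,1],[0,0,0,0,0,0.9,1],[0,0,0,0,0,0.26,1],[0,0,0,0,0.4,0,1],[0,0,0,0,0.2,0,1]]'
python3 -m inch '[[0,0,0,0,0.1,0,1],[0,0,0,0,0.1,0,1],[0,0,0,0,0.1,0,1],[0,0,0,0,0.07,0,1],[0,0,0,0,0,0,1],[0,0,0,0,-0.4,-0.4,1],[0,0,0,0,0,-0.9,1],[0,0,0,0,0,-0.9,1]]'
python3 -m inch '[[0,0,0,0,0,-0.9,1],[0,0,0,0,0,-0.9,1],[0,0,0,0.9,0.7,-0.9,1],[0,0,0,0.9,0.7,-0.5,0],[0,0,0,0.9,0.7,0,0],[0,0,0,0.9,0.7,0,0],[0,0,0,0.9,0.7,0,0],[0,0,0,0,0,0,0]]'
python3 pail2.py; python3 -c "
from h import *
delta([437.5,207.8,150],[np.pi,0,1.571])"
```

```text
clock: 38.6
eef_pos: [663.9, 103.6, 158.3]
tcp_rot: [3.141, 0.013, 3.071]
contact_force: [0.0, -0.9, 0.8]
opening: -0.002
grasp_force: 0.0
clock: 39.27
eef_pos: [660.7, 122.9, 37.1]
tcp_rot: [3.141, 0.007, 3.073]
contact_force: [-0.6, 0.1, 0.3]
opening: 0.002
grasp_force: 0.0
clock: 39.93
eef_pos: [658.8, 120.5, 92.1]
tcp_rot: [-3.141, 0.004, 3.074]
contact_force: [0.8, 0.2, 1.1]
opening: -0.001
grasp_force: 0.0
clock: 40.6
eef_pos: [549.3, 218.3, 171.8]
tcp_rot: [3.141, 0.005, 3.076]
contact_force: [-0.1, -0.0, -0.4]
opening: 0.711
grasp_force: 0.0
scene rim +y half (array([654.3,  99.8]), np.float64(1.03), 222) lug [650.5 176.4  16. ] 90 1.7689070427165143
top rim +y half (array([652.5,  98.2]), np.float64(1.12), 101) t 40.7 pos [552.5 216.6 172. ] rpy [3.141 0.007 3.076] F [-0.4  0.   0.5] open 73.8
 turn [0.0019 0.0018 0.4791]  shift [-0.351 -4.6    0.879]
```

```bash
python3 cups.py; python3 -c "
from h import *
delta([438,208.2,51],[np.pi,0,3.075])"
```

```text
top a None | top b (array([415.7, 321.7]), np.float64(0.91), 75) | top c (array([539.1, 376.5]), np.float64(1.05), 62) | top d None | 
scene a (array([438.5, 209. ]), np.float64(1.33), 163) | scene b (array([417. , 323.3]), np.float64(1.31), 126) | scene c (array([541.4, 378. ]), np.float64(1.19), 111) | scene d (array([545. , 259.3]), np.float64(1.01), 74) | 
t 40.8 pos [553.6 215.9 171.7] rpy [3.141 0.008 3.074] F [ 0.4 -0.4 -0.2] open 84.8
 turn [ 0.0001  0.0024 -0.0002]  shift [ 4.592 -0.615  4.828]
```

```bash
python3 -m inch '[[0,0.0024,0,0.9,-0.1,0,0],[0,0,0,0.9,-0.1,0,0],[0,0,0,0.9,-0.1,0,0],[0,0,0,0.9,-0.1,0,0],[0,0,0,0.7,-0.1,0,0],[0,0,0,0.29,-0.11,0,0],[0,0,0,0,0,0,0],[0,0,0,0,0,0,0]]' 40
python3 -c "
from h import *
delta([438,208.2,51],[np.pi,0,3.075])"
```

```text
clock: 41.47
eef_pos: [438.6, 208.8, 171.4]
tcp_rot: [3.141, 0.0, 3.074]
contact_force: [1.2, 0.0, -0.3]
opening: 0.994
grasp_force: 0.0
t 41.47 pos [438.6 208.8 171.4] rpy [3.141 0.    3.074] F [ 1.2  0.  -0.3] open 84.5
 turn [ 0.0002  0.0001 -0.0004]  shift [ 0.021 -0.025  4.818]
```

```bash
python3 -m inch '[[0,0,0,0.02,-0.02,0.7,0],[0,0,0,0,0,0.9,0],[0,0,0,0,0,0.9,0],[0,0,0,0,0,0.9,0],[0,0,0,0,0,0.8,0],[0,0,0,0,0,0.5,0],[0,0,0,0,0,0.1,0],[0,0,0,0,0,0,0]]'
python3 -m inch '[[0,0,0,0,0,0,1],[0,0,0,0,0,0,1],[0,0,0,0,0,0,1],[0,0,0,0,0,0,1],[0,0,0,0,0,0,1],[0,0,0,0,0,0,1]]' 40
python3 -m inch '[[0,0,0,0,0,-0.2,1],[0,0,0,0,0,-0.5,1],[0,0,0,0,0,-0.8,1],[0,0,0,0,0,-0.9,1],[0,0,0,0,0,-0.9,1],[0,0,0,0,0,-0.6,1],[0,0,0,0,0,0,1],[0,0,0,0,0,0,1]]'
python3 pail2.py; python3 -c "
from h import *
delta([653,98.8,64],[np.pi,0,3.075])
from rig import grab_frame
f=grab_frame('scene'); W=cloud(f).reshape(-1,3); q=W[(abs(W[:,0]-438)<50)&(abs(W[:,1]-208)<45)]
print(np.histogram(q[:,2],bins=range(0,260,10)))"
```

```text
clock: 42.13
eef_pos: [437.3, 208.3, 50.2]
tcp_rot: [-3.141, -0.002, 3.074]
contact_force: [0.2, 0.2, 0.3]
opening: 1.002
grasp_force: 0.0
clock: 42.63
eef_pos: [437.8, 209.0, 52.4]
tcp_rot: [3.14, 0.001, 3.075]
contact_force: [-0.1, -1.0, 6.8]
opening: 0.755
grasp_force: 43.3
clock: 43.3
eef_pos: [437.3, 208.8, 149.5]
tcp_rot: [3.14, 0.001, 3.074]
contact_force: [0.3, -1.3, -0.8]
opening: 0.753
grasp_force: 44.6
scene rim +y half (array([654.3,  99.7]), np.float64(1.02), 218) lug [650.9 176.5  16. ] 91 1.6894644506358647
top rim +y half (array([652.4,  98.4]), np.float64(1.05), 91) lug [650.6 173.9  15.9] 59 2.626097649184408
t 43.4 pos [436.1 208.3 147.9] rpy [-3.141e+00 -2.000e-03  3.074e+00] F [ 0.7 -0.  -1.4] open 64.2
 turn [-0.0001 -0.0006 -0.0002]  shift [-8.947 -3.792  3.357]
(array([803,   0,   0,   0,   0,   0,   0,   0,   0,  42, 111, 112, 118,
       120, 168, 219, 300, 265,  59,  57,  66,  85, 131, 141, 156]), array([  0,  10,  20,  30,  40,  50,  60,  70,  80,  90, 100, 110, 120,
       130, 140, 150, 160, 170, 180, 190, 200, 210, 220, 230, 240, 250]))
```

```bash
python3 -m inch '[[0,0,0,-0.4,-0.17,0,1],[0,0,0,-0.7,-0.3,0,1],[0,0,0,-0.9,-0.38,0,1],[0,0,0,-0.9,-0.38,0,1],[0,0,0,-0.9,-0.38,0,1],[0,0,0,-0.9,-0.38,0,1],[0,0,0,-0.9,-0.38,0,1],[0,0,0,-0.9,-0.38,0,1]]'
python3 -m inch '[[0,0,0,-0.9,-0.38,0,1],[0,0,0,-0.8,-0.35,0,1],[0,0,0,-0.5,-0.2,0,1],[0,0,0,-0.24,-0.12,0,1],[0,0,0,0,0,0,1],[0,0,0,0,0,0,1],[0,0,0,0,0,0,1]]'
python3 -c "
from h import *
delta([653,98.8,61],[np.pi,0,3.075])"
```

```text
clock: 44.12
eef_pos: [595.4, 127.7, 147.1]
tcp_rot: [-3.141, -0.003, 3.074]
contact_force: [-0.1, 0.9, -1.0]
opening: 0.757
grasp_force: 44.5
clock: 44.7
eef_pos: [652.3, 98.9, 147.7]
tcp_rot: [-3.142, -0.003, 3.075]
contact_force: [-1.1, 0.5, -1.4]
opening: 0.751
grasp_force: 44.6
t 44.7 pos [652.3  98.9 147.7] rpy [-3.142e+00 -3.000e-03  3.075e+00] F [-1.1  0.5 -1.4] open 63.8
 turn [-0.     -0.0008 -0.0001]  shift [-2.800e-02 -2.000e-03  3.468e+00]
```

```bash
python3 -m inch '[[0,0,0,-0.02,0,0.4,1],[0,0,0,0,0,0.7,1],[0,0,0,0,0,0.8,1],[0,0,0,0,0,0.6,1],[0,0,0,0,0,0.4,1],[0,0,0,0,0,0.3,1],[0,0,0,0,0,0.2,1],[0,0,0,0,0,0.05,1]]'
python3 -m inch '[[0,0,0,0,0,0,1],[0,0,0,0,0,0,1]]'
```

```text
clock: 45.37
eef_pos: [653.5, 98.9, 61.6]
tcp_rot: [3.141, -0.002, 3.075]
contact_force: [-1.0, 0.7, 2.3]
opening: 0.754
grasp_force: 44.8
clock: 45.53
eef_pos: [654.2, 98.8, 62.7]
tcp_rot: [3.141, -0.0, 3.075]
contact_force: [0.0, -0.3, -1.0]
opening: 0.758
grasp_force: 44.6
```

```bash
python3 -m inch '[[0,0,0,0,0,0.06,1],[0,0,0,0,0,0.04,1],[0,0,0,0,0,0,1],[0,0,0,0,0,0,0.15],[0,0,0,0,0,0,0.15],[0,0,0,0,0,0,0.15],[0,0,0,0,0,-0.3,0.15],[0,0,0,0,0,-0.8,0.15]]'
python3 -m inch '[[0,0,0,0,0,-0.9,0],[0,0,0,0,0,-0.9,0],[0,0,0,0,0,-0.9,0],[0,0,0,0.9,0.9,0,0],[0,0,0,0.9,0.9,0,0],[0,0,0,0.9,0.9,0,0],[0,0,0,0.9,0.9,0,0],[0,0,0,0.9,0.9,0,0]]'
python3 -m inch '[[0,0,0,0.8,0.9,0,0],[0,0,0,0,0,0,0],[0,0,0,0,0,0,0]]'
cat > nest.py <<'E'
# top rim of what is nested: height band, radius
from h import *
from rig import grab_frame
import sys
z,r=float(sys.argv[1]),float(sys.argv[2])
for n in ("top","scene"):
    W=cloud(grab_frame(n)).reshape(-1,3); q=band(W[np.hypot(W[:,0]-653,W[:,1]-99)<r+15],z-5,z+5)
    if len(q)<10: print(n,"none",len(q)); continue
    c,e,m=circ(q,r-1); k=q[abs(np.hypot(*(q[:,:2]-c).T)-r)<4]; A=np.c_[k[:,:2]-k[:,:2].mean(0),np.ones(len(k))]; print(n,c,e,m,"plane",np.linalg.lstsq(A,k[:,2],rcond=None)[0].round(3))
E
python3 nest.py 89 33; python3 pail2.py; python3 cups.py; python3 -c "
from h import *
delta([416.5,322.3,50],[np.pi,0,3.075])"
```

```text
clock: 46.2
eef_pos: [651.8, 98.4, 84.9]
tcp_rot: [-3.141, -0.006, 3.074]
contact_force: [-0.2, 1.0, 0.8]
opening: 0.853
grasp_force: 0.0
clock: 46.87
eef_pos: [548.2, 219.3, 155.2]
tcp_rot: [3.141, -0.001, 3.074]
contact_force: [0.4, 0.5, -0.2]
opening: 0.999
grasp_force: 0.0
clock: 47.12
eef_pos: [530.1, 243.4, 155.3]
tcp_rot: [3.141, -0.001, 3.077]
contact_force: [-0.1, -0.9, 0.6]
opening: 1.003
grasp_force: 0.0
top [653.8  97.5] 0.98 111 plane [-1.6000e-02 -4.0000e-03  8.8139e+01]
scene [655.8  98.8] 1.02 264 plane [ 0.0000e+00 -8.0000e-03  8.7872e+01]
scene rim +y half (array([654.2,  99.6]), np.float64(1.04), 156) lug [650.9 176.3  15.9] 91 1.7510118833037938
top rim +y half (array([652.2,  98.3]), np.float64(1.06), 94) lug [650.2 174.3  16.7] 56 2.4963833594519045
top a None | top b (array([415.7, 321. ]), np.float64(0.68), 29) | top c (array([539.3, 375.6]), np.float64(0.7), 16) | top d None | 
scene a None | scene b (array([417.3, 323.6]), np.float64(1.28), 125) | scene c (array([541.7, 378.2]), np.float64(1.13), 103) | scene d (array([544.9, 259. ]), np.float64(1.22), 74) | 
t 47.42 pos [531.4 241.5 154.7] rpy [ 3.142e+00 -1.000e-03  3.073e+00] F [ 0.6  0.5 -0.6] open 85.2
 turn [ 0.     -0.0003 -0.0006]  shift [4.799 2.921 4.187]
```

```bash
python3 -m inch '[[0,0,0,0.8,0.5,0,0],[0,0,0,0.8,0.5,0,0],[0,0,0,0.8,0.5,0,0],[0,0,0,0.8,0.5,0,0],[0,0,0,0.8,0.5,0,0],[0,0,0,0.6,0.32,0,0],[0,0,0,0.2,0.1,0,0],[0,0,0,0,0,0,0]]'
python3 -m inch '[[0,0,0,0,0,0,0],[0,0,0,0,0,0,0]]'
python3 -c "
from h import *
delta([416.5,322.3,55],[np.pi,0,3.075])"
```

```text
clock: 48.08
eef_pos: [415.4, 323.3, 154.8]
tcp_rot: [3.142, -0.001, 3.075]
contact_force: [0.5, -0.4, 0.0]
opening: 1.003
grasp_force: 0.0
clock: 48.25
eef_pos: [416.9, 322.7, 154.9]
tcp_rot: [3.141, -0.001, 3.074]
contact_force: [0.4, 0.5, -0.4]
opening: 1.001
grasp_force: 0.0
t 48.25 pos [416.9 322.7 154.9] rpy [ 3.141e+00 -1.000e-03  3.074e+00] F [ 0.4  0.5 -0.4] open 85.1
 turn [ 0.0001 -0.0002 -0.0004]  shift [ 0.013 -0.018  3.996]
```

```bash
python3 -m inch '[[0,0,0,0.01,-0.01,0.7,0],[0,0,0,0,0,0.9,0],[0,0,0,0,0,0.9,0],[0,0,0,0,0,0.8,0],[0,0,0,0,0,0.5,0],[0,0,0,0,0,0.2,0],[0,0,0,0,0,0,0],[0,0,0,0,0,0,1]]'
python3 -m inch '[[0,0,0,0,0,0,1],[0,0,0,0,0,0,1],[0,0,0,0,0,0,1],[0,0,0,0,0,0,1],[0,0,0,0,0,0,1],[0,0,0,0,0,0,1],[0,0,0,0,0,0,1]]' 40
python3 -m inch '[[0,0,0,0,0,-0.2,1],[0,0,0,0,0,-0.5,1],[0,0,0,0,0,-0.8,1],[0,0,0,0,0,-0.9,1],[0,0,0,0,0,-0.9,1],[0,0,0,0,0,-0.9,1],[0,0,0,0,0,-0.5,1],[0,0,0,0,0,-0.2,1]]'
python3 nest.py 89 33; python3 -c "
from h import *
delta([654.8,98.2,82],[np.pi,0,3.075])"
```

```text
clock: 48.92
eef_pos: [416.2, 322.8, 55.1]
tcp_rot: [3.141, -0.001, 3.074]
contact_force: [0.2, -0.3, -0.5]
opening: 0.885
grasp_force: 0.0
clock: 49.5
eef_pos: [416.4, 323.5, 56.2]
tcp_rot: [3.14, 0.001, 3.075]
contact_force: [0.6, 0.1, 5.8]
opening: 0.6
grasp_force: 40.6
clock: 50.17
eef_pos: [416.6, 323.8, 180.3]
tcp_rot: [3.139, 0.002, 3.074]
contact_force: [-0.5, 0.4, -1.5]
opening: 0.595
grasp_force: 41.8
top [654.   97.8] 0.92 106 plane [-6.0000e-03 -4.0000e-03  8.8081e+01]
scene [655.8  99. ] 1.04 260 plane [-0.0000e+00 -2.0000e-03  8.7904e+01]
t 50.27 pos [416.  323.3 178.5] rpy [3.140e+00 1.000e-03 3.075e+00] F [ 0.4 -0.5 -2. ] open 50.5
 turn [ 0.0005  0.0002 -0.0002]  shift [-10.129  -8.348   3.862]
```

```bash
python3 -m inch '[[0,0,0,-0.4,-0.33,0,1],[0,0,0,-0.8,-0.66,0,1],[0,0,0,-0.9,-0.74,0,1],[0,0,0,-0.9,-0.74,0,1],[0,0,0,-0.9,-0.74,0,1],[0,0,0,-0.9,-0.74,0,1],[0,0,0,-0.9,-0.74,0,1],[0,0,0,-0.9,-0.74,0,1]]'
python3 -m inch '[[0,0,0,-0.9,-0.74,0,1],[0,0,0,-0.9,-0.74,0,1],[0,0,0,-0.8,-0.66,0,1],[0,0,0,-0.6,-0.5,0,1],[0,0,0,-0.23,-0.28,0,1],[0,0,0,0,0,0,1],[0,0,0,0,0,0,1],[0,0,0,0,0,0,1]]'
python3 -c "
from h import *
delta([654.8,98.2,82],[np.pi,0,3.075])
from rig import grab_frame
W=cloud(grab_frame('scene')).reshape(-1,3); d=np.hypot(W[:,0]-655,W[:,1]-98); q=band(W[d<32],122,150); print('carried cup: z from',q[:,2].min(),circ(band(q,128,145),24.5))"
```

```text
clock: 50.93
eef_pos: [571.6, 174.3, 175.6]
tcp_rot: [-3.141, -0.003, 3.074]
contact_force: [0.4, 0.1, 0.2]
opening: 0.601
grasp_force: 41.8
clock: 51.6
eef_pos: [650.6, 98.4, 176.4]
tcp_rot: [3.141, -0.003, 3.075]
contact_force: [0.1, 0.3, -1.3]
opening: 0.6
grasp_force: 41.9
t 51.6 pos [650.6  98.4 176.4] rpy [ 3.141e+00 -3.000e-03  3.075e+00] F [ 0.1  0.3 -1.3] open 51.0
 turn [ 0.0001 -0.0009 -0.0001]  shift [-0.167  0.004  3.774]
carried cup: z from 122.10915379037294 (array([649.2,  98.8]), np.float64(0.74), 205)
```

```bash
python3 -m inch '[[0,0,0,-0.15,0,0.2,1],[0,0,0,-0.11,0.01,0.5,1],[0,0,0,0,0,0.7,1],[0,0,0,0,0,0.7,1],[0,0,0,0,0,0.6,1],[0,0,0,0,0,0.5,1],[0,0,0,0,0,0.3,1],[0,0,0,0,0,0.2,1]]'
python3 -m inch '[[0,0,0,0,0,0.03,1],[0,0,0,0,0,0,1],[0,0,0,0,0,0.03,1],[0,0,0,0,0,0,1]]'
```

```text
clock: 52.32
eef_pos: [657.6, 97.9, 83.0]
tcp_rot: [-3.141, -0.003, 3.075]
contact_force: [-6.5, 4.2, 38.5]
opening: 0.596
grasp_force: 46.2
clock: 52.65
eef_pos: [658.5, 97.8, 83.4]
tcp_rot: [3.141, -0.0, 3.074]
contact_force: [1.8, -0.4, 0.0]
opening: 0.596
grasp_force: 41.9
```

```bash
python3 -m inch '[[0,0,0,0,0,0,0.25],[0,0,0,0,0,0,0.25],[0,0,0,0,0,0,0.25],[0,0,0,0,0,-0.2,0.25],[0,0,0,0,0,-0.8,0.15],[0,0,0,0,0,-0.9,0],[0,0,0,0,0,-0.9,0],[0,0,0,0,0,-0.9,0]]'
python3 -m inch '[[0,0,0,0.6,0.9,0,0],[0,0,0,0.6,0.9,0,0],[0,0,0,0.6,0.9,0,0],[0,0,0,0.6,0.9,0,0],[0,0,0,0.6,0.9,0,0],[0,0,0,0.6,0.9,0,0],[0,0,0,0,0,0,0],[0,0,0,0,0,0,0]]'
python3 nest.py 89 33;python3 nest.py 105 26.5; python3 cups.py; python3 -c "
from h import *
delta([540.2,377,54],[np.pi,0,3.075])"
```

```text
clock: 53.32
eef_pos: [658.2, 97.6, 176.9]
tcp_rot: [3.141, -0.001, 3.074]
contact_force: [0.2, -0.7, 0.7]
opening: 1.0
grasp_force: 0.0
clock: 53.98
eef_pos: [577.0, 239.5, 176.1]
tcp_rot: [3.141, -0.001, 3.077]
contact_force: [1.5, -1.0, 0.6]
opening: 0.997
grasp_force: 0.0
top [649.4 101.5] 3.39 125 plane [-2.5000e-02 -7.0000e-03  8.8476e+01]
scene [651.4 103.1] 4.9 338 plane [-8.0000e-03 -3.0000e-03  8.8304e+01]
top [653.5 100.6] 0.98 88 plane [ 1.40000e-02 -1.50000e-02  1.03788e+02]
scene [654.8 102.3] 1.01 212 plane [2.00000e-03 1.00000e-03 1.03923e+02]
top a None | top b None | top c (array([539.3, 376.1]), np.float64(0.9), 48) | top d None | 
scene a None | scene b None | scene c (array([541. , 378.1]), np.float64(1.12), 103) | scene d (array([545.2, 259.4]), np.float64(1.28), 76) | 
t 54.28 pos [578.  237.5 175.6] rpy [ 3.142e+00 -1.000e-03  3.073e+00] F [ 0.2  1.  -0.2] open 84.6
 turn [ 0.     -0.0003 -0.0006]  shift [1.882 5.467 4.865]
```

```bash
python3 -m inch '[[0,0,0,0.3,0.9,0,0],[0,0,0,0.3,0.9,0,0],[0,0,0,0.3,0.9,0,0],[0,0,0,0.3,0.9,0,0],[0,0,0,0.3,0.9,0,0],[0,0,0,0.25,0.7,0,0],[0,0,0,0.13,0.27,0,0],[0,0,0,0,0,0,0]]'
python3 -m inch '[[0,0,0,0,0,0,0],[0,0,0,0,0,0,0]]'
python3 -c "
from h import *
delta([540.1,377.1,54],[np.pi,0,3.075])"; python3 cups.py
```

```text
clock: 54.95
eef_pos: [539.5, 378.8, 175.5]
tcp_rot: [3.141, -0.001, 3.076]
contact_force: [-0.3, 0.2, -0.7]
opening: 0.998
grasp_force: 0.0
clock: 55.12
eef_pos: [540.2, 376.7, 175.6]
tcp_rot: [-3.141, -0.001, 3.074]
contact_force: [-0.2, -1.1, -0.7]
opening: 1.001
grasp_force: 0.0
t 55.12 pos [540.2 376.7 175.6] rpy [-3.141e+00 -1.000e-03  3.074e+00] F [-0.2 -1.1 -0.7] open 85.1
 turn [-0.0001 -0.0004 -0.0004]  shift [0.005 0.016 4.864]
top a None | top b None | top c None | top d (array([542.8, 257.7]), np.float64(0.94), 40) | 
scene a None | scene b None | scene c (array([541.3, 377.6]), np.float64(1.09), 109) | scene d (array([545. , 259.4]), np.float64(1.12), 74) |
```

```bash
python3 -m inch '[[0,0,0,0,0.01,0.6,0],[0,0,0,0,0,0.9,0],[0,0,0,0,0,0.9,0],[0,0,0,0,0,0.9,0],[0,0,0,0,0,0.9,0],[0,0,0,0,0,0.5,0],[0,0,0,0,0,0.16,0],[0,0,0,0,0,0,0]]'
python3 -m inch '[[0,0,0,0,0,0,1],[0,0,0,0,0,0,1],[0,0,0,0,0,0,1],[0,0,0,0,0,0,1],[0,0,0,0,0,0,1],[0,0,0,0,0,0,1],[0,0,0,0,0,0,1],[0,0,0,0,0,0,1]]' 40
python3 -m inch '[[0,0,0,0,0,-0.2,1],[0,0,0,0,0,-0.5,1],[0,0,0,0,0,-0.8,1],[0,0,0,0,0,-0.9,1],[0,0,0,0,0,-0.9,1],[0,0,0,0,0,-0.9,1],[0,0,0,0,0,-0.9,1],[0,0,0,0,0,-0.5,1]]'
python3 nest.py 104 26.5; python3 -c "
from h import *
delta([654.2,101.5,99],[np.pi,0,3.075])"
```

```text
clock: 55.88
eef_pos: [539.5, 377.5, 53.4]
tcp_rot: [-3.141, -0.002, 3.074]
contact_force: [0.4, 0.5, 0.6]
opening: 1.001
grasp_force: 0.0
clock: 56.55
eef_pos: [540.4, 378.8, 55.7]
tcp_rot: [3.14, 0.0, 3.075]
contact_force: [-0.1, -0.0, 6.0]
opening: 0.443
grasp_force: 39.8
clock: 57.22
eef_pos: [540.8, 378.9, 198.2]
tcp_rot: [3.139, 0.002, 3.074]
contact_force: [0.4, -0.2, -0.0]
opening: 0.448
grasp_force: 40.2
top [653.1 100.8] 1.07 98 plane [3.00000e-02 1.40000e-02 1.03766e+02]
scene [654.7 102.1] 1.04 237 plane [-3.00000e-03 -9.00000e-03  1.03426e+02]
t 57.32 pos [541.2 379.1 197.5] rpy [3.138e+00 3.000e-03 3.074e+00] F [-0.1  0.7 -0.6] open 37.8
 turn [ 0.0011  0.0009 -0.0002]  shift [ -5.25  -10.781   3.942]
```

```bash
python3 -m inch '[[0,0,0,-0.2,-0.4,0,1],[0,0,0,-0.35,-0.7,0,1],[0,0,0,-0.45,-0.9,0,1],[0,0,0,-0.45,-0.9,0,1],[0,0,0,-0.45,-0.9,0,1],[0,0,0,-0.45,-0.9,0,1],[0,0,0,-0.45,-0.9,0,1],[0,0,0,-0.45,-0.9,0,1]]'
python3 -m inch '[[0,0,0,-0.45,-0.9,0,1],[0,0,0,-0.45,-0.9,0,1],[0,0,0,-0.45,-0.9,0,1],[0,0,0,-0.35,-0.9,0,1],[0,0,0,-0.2,-0.5,0,1],[0,0,0,-0.1,-0.18,0,1],[0,0,0,0,0,0,1],[0,0,0,0,0,0,1]]'
python3 -m inch '[[0,0,0,0,0,0,1],[0,0,0,0,0,0,1]]'
python3 -c "
from h import *
delta([654.2,101.5,100],[np.pi,0,3.075])
from rig import grab_frame
W=cloud(grab_frame('scene')).reshape(-1,3); d=np.hypot(W[:,0]-655,W[:,1]-102); q=band(W[d<30],130,200); print('carried cup: z from',q[:,2].min(),circ(band(q,145,165),18))"
```

```text
clock: 57.98
eef_pos: [609.4, 208.3, 191.9]
tcp_rot: [-3.14, -0.004, 3.074]
contact_force: [-0.1, 0.1, -0.6]
opening: 0.441
grasp_force: 40.2
clock: 58.65
eef_pos: [652.2, 100.9, 193.3]
tcp_rot: [3.141, -0.002, 3.074]
contact_force: [-0.1, 0.1, -0.2]
opening: 0.445
grasp_force: 40.2
clock: 58.82
eef_pos: [652.3, 101.7, 193.9]
tcp_rot: [3.141, -0.001, 3.076]
contact_force: [-0.4, -0.1, -0.0]
opening: 0.443
grasp_force: 40.2
t 58.82 pos [652.3 101.7 193.9] rpy [ 3.141e+00 -1.000e-03  3.076e+00] F [-0.4 -0.1 -0. ] open 37.6
 turn [ 0.0001 -0.0005  0.0002]  shift [-7.500e-02 -3.000e-03  3.756e+00]
carried cup: z from 138.02467972251986 (array([651.2, 101.8]), np.float64(0.75), 183)
```

```bash
python3 -m inch '[[0,0,0,-0.08,0,0.2,1],[0,0,0,-0.06,0.01,0.5,1],[0,0,0,0,0,0.7,1],[0,0,0,0,0,0.7,1],[0,0,0,0,0,0.6,1],[0,0,0,0,0,0.4,1],[0,0,0,0,0,0.25,1],[0,0,0,0,0,0.15,1]]'
python3 -m inch '[[0,0,0,0,0,0.08,1],[0,0,0,0,0,0.05,1],[0,0,0,0,0,0,1],[0,0,0,0,0,0.04,1],[0,0,0,0,0,0,1]]'
```

```text
clock: 59.53
eef_pos: [655.7, 100.6, 105.2]
tcp_rot: [-3.141, -0.002, 3.075]
contact_force: [0.3, -0.1, 0.6]
opening: 0.445
grasp_force: 40.2
clock: 59.95
eef_pos: [656.5, 100.6, 102.8]
tcp_rot: [3.141, -0.0, 3.074]
contact_force: [-0.0, 0.7, -0.6]
opening: 0.448
grasp_force: 40.2
```

```bash
python3 -m inch '[[0,0,0,0,0,0.05,1],[0,0,0,0,0,0,1],[0,0,0,0,0,0,0.4],[0,0,0,0,0,0,0.4],[0,0,0,0,0,-0.2,0.4],[0,0,0,0,0,-0.8,0.3],[0,0,0,0,0,-0.9,0],[0,0,0,0,0,-0.9,0]]'
python3 -m inch '[[0,0,0,0,0,-0.9,0],[0,0,0,0.2,0.9,0,0],[0,0,0,0.2,0.9,0,0],[0,0,0,0.6,0.9,0,0],[0,0,0,0.8,0.9,0,0],[0,0,0,0.8,0.9,0,0],[0,0,0,0.8,0.9,0,0],[0,0,0,0.9,0.9,0,0]]'
python3 -m inch '[[0,0,0,0,0,0,0],[0,0,0,0,0,0,0],[0,0,0,0,0,0,0]]'
python3 nest.py 120 20; python3 cups.py; python3 -c "
from h import *
delta([543.9,258.5,53],[np.pi,0,3.075])"
```

```text
clock: 60.62
eef_pos: [655.9, 100.5, 171.8]
tcp_rot: [-3.142, -0.002, 3.074]
contact_force: [0.7, 0.1, 0.2]
opening: 0.951
grasp_force: 0.0
clock: 61.28
eef_pos: [559.0, 265.9, 194.2]
tcp_rot: [3.141, -0.0, 3.074]
contact_force: [-0.2, 0.8, -0.6]
opening: 1.001
grasp_force: 0.0
clock: 61.53
eef_pos: [560.0, 264.8, 194.1]
tcp_rot: [3.141, -0.0, 3.075]
contact_force: [-0.6, 0.4, -0.5]
opening: 1.0
grasp_force: 0.0
top [655.1  99. ] 0.94 71 plane [ 4.00000e-03 -6.00000e-03  1.19569e+02]
scene [656.9 100.3] 1.02 187 plane [ 1.00000e-03 -9.00000e-03  1.19456e+02]
top a None | top b None | top c None | top d None | 
scene a None | scene b None | scene c None | scene d (array([544.7, 259.2]), np.float64(1.0), 70) | 
t 61.73 pos [560.3 264.  193.7] rpy [ 3.141e+00 -1.000e-03  3.073e+00] F [ 0.3 -0.8 -0.3] open 85.1
 turn [ 0.     -0.0003 -0.0006]  shift [ 0.64  -0.263  5.628]
```

```bash
python3 -m inch '[[0,0,0,0.4,-0.16,0,0],[0,0,0,0.24,-0.1,0.4,0],[0,0,0,0,0,0.9,0],[0,0,0,0,0,0.9,0],[0,0,0,0,0,0.9,0],[0,0,0,0,0,0,0],[0,0,0,0,0,0,0],[0,0,0,0,0,0,0]]'
python3 -c "
from h import *
delta([543.9,258.3,53],[np.pi,0,3.075])"
```

```text
clock: 62.4
eef_pos: [543.2, 259.5, 116.9]
tcp_rot: [3.141, -0.001, 3.074]
contact_force: [0.3, 0.9, 0.3]
opening: 1.002
grasp_force: 0.0
t 62.4 pos [543.2 259.5 116.9] rpy [ 3.141e+00 -1.000e-03  3.074e+00] F [0.3 0.9 0.3] open 85.2
 turn [ 0.0001 -0.0002 -0.0002]  shift [-0.03  -0.045  2.556]
```

```bash
python3 -m inch '[[0,0,0,-0.03,-0.03,0.7,0],[0,0,0,0,0,0.8,0],[0,0,0,0,0,0.6,0],[0,0,0,0,0,0.35,0],[0,0,0,0,0,0.1,0],[0,0,0,0,0,0,0],[0,0,0,0,0,0,1],[0,0,0,0,0,0,1]]'
python3 -m inch '[[0,0,0,0,0,0,1],[0,0,0,0,0,0,1],[0,0,0,0,0,0,1],[0,0,0,0,0,0,1],[0,0,0,0,0,0,1],[0,0,0,0,0,0,1],[0,0,0,0,0,0,1]]' 40
python3 -m inch '[[0,0,0,0,0,-0.2,1],[0,0,0,0,0,-0.5,1],[0,0,0,0,0,-0.9,1],[0,0,0,0,0,-0.9,1],[0,0,0,0,0,-0.9,1],[0,0,0,0,0,-0.9,1],[0,0,0,0,0,-0.9,1],[0,0,0,0,0,-0.9,1]]'
python3 -c "
from h import *
delta([655.8,99.7,117],[np.pi,0,3.075])"
```

```text
clock: 63.07
eef_pos: [544.5, 259.1, 53.6]
tcp_rot: [3.141, 0.0, 3.074]
contact_force: [0.8, 0.3, 0.3]
opening: 0.746
grasp_force: 0.0
clock: 63.65
eef_pos: [544.2, 259.0, 53.1]
tcp_rot: [3.141, -0.0, 3.074]
contact_force: [-0.8, -0.6, 6.1]
opening: 0.31
grasp_force: 39.3
clock: 64.32
eef_pos: [543.6, 258.5, 207.0]
tcp_rot: [3.141, -0.001, 3.074]
contact_force: [0.3, -0.4, -0.4]
opening: 0.305
grasp_force: 39.4
t 64.32 pos [543.6 258.5 207. ] rpy [ 3.141e+00 -1.000e-03  3.074e+00] F [ 0.3 -0.4 -0.4] open 26.0
 turn [ 0.0001 -0.0003 -0.0002]  shift [-4.9  -6.04  3.6 ]
```

```bash
python3 -m inch '[[0,0,0,-0.3,-0.37,0,1],[0,0,0,-0.6,-0.74,0,1],[0,0,0,-0.7,-0.86,0,1],[0,0,0,-0.7,-0.86,0,1],[0,0,0,-0.7,-0.86,0,1],[0,0,0,-0.7,-0.86,0,1],[0,0,0,-0.6,-0.74,0,1],[0,0,0,-0.4,-0.5,0,1]]'
python3 -m inch '[[0,0,0,-0.2,-0.25,0,1],[0,0,0,0,0,0,1],[0,0,0,0,0,0,1],[0,0,0,0,0,0,1]]'
python3 nest.py 119.5 20; python3 -c "
from h import *
delta([655.8,99.7,116],[np.pi,0,3.075])
from rig import grab_frame
W=cloud(grab_frame('scene')).reshape(-1,3); d=np.hypot(W[:,0]-655,W[:,1]-100); q=band(W[d<26],140,200); print('carried cup: z from',q[:,2].min(),circ(band(q,158,182),12.2))"
```

```text
clock: 64.98
eef_pos: [652.3, 103.9, 204.8]
tcp_rot: [-3.141, -0.001, 3.073]
contact_force: [0.4, -0.5, -0.5]
opening: 0.307
grasp_force: 39.4
clock: 65.32
eef_pos: [655.2, 100.8, 204.6]
tcp_rot: [3.141, -0.002, 3.075]
contact_force: [-0.3, -0.3, -0.1]
opening: 0.306
grasp_force: 39.4
top none 0
scene [657.  100.5] 1.09 193 plane [-1.00000e-03  6.00000e-03  1.19189e+02]
t 65.42 pos [655.3 100.9 204.8] rpy [ 3.141e+00 -1.000e-03  3.076e+00] F [0.1 0.2 0.1] open 26.3
 turn [ 0.0001 -0.0005  0.0002]  shift [-0.021 -0.047  3.553]
carried cup: z from 152.47704462586637 (array([654.2, 101.6]), np.float64(0.72), 148)
```

```bash
python3 -m inch '[[0,0,0,-0.04,-0.02,0.2,1],[0,0,0,-0.03,-0.02,0.5,1],[0,0,0,0,0,0.6,1],[0,0,0,0,0,0.6,1],[0,0,0,0,0,0.5,1],[0,0,0,0,0,0.4,1],[0,0,0,0,0,0.3,1],[0,0,0,0,0,0.2,1]]'
python3 -m inch '[[0,0,0,0,0,0.08,1],[0,0,0,0,0,0.05,1],[0,0,0,0,0,0,1],[0,0,0,0,0,0.04,1],[0,0,0,0,0,0,1]]'
```

```text
clock: 66.13
eef_pos: [657.1, 98.7, 120.9]
tcp_rot: [-3.142, -0.002, 3.074]
contact_force: [0.4, -0.0, -0.1]
opening: 0.306
grasp_force: 39.4
clock: 66.55
eef_pos: [657.9, 98.7, 118.5]
tcp_rot: [3.141, -0.0, 3.074]
contact_force: [0.4, 0.0, -0.5]
opening: 0.307
grasp_force: 39.4
```

```bash
python3 -m inch '[[0,0,0,0,0,0.05,1],[0,0,0,0,0,0,1],[0,0,0,0,0,0,0.5],[0,0,0,0,0,0,0.5],[0,0,0,0,0,-0.2,0.5],[0,0,0,0,0,-0.8,0.4],[0,0,0,0,0,-0.9,0],[0,0,0,0,0,-0.9,0]]'
python3 -m inch '[[0,0,0,0,0,-0.9,0],[0,0,0,0.9,0.5,0,0],[0,0,0,0.9,0.9,0,0],[0,0,0,0.9,0.9,0,0],[0,0,0,0.9,0.9,0,0],[0,0,0,0.9,0.9,0,0],[0,0,0,0.9,0.9,0,0],[0,0,0,0,0,0,0]]'
python3 nest.py 137 14; python3 nest.py 120 20; python3 pail2.py
python3 - <<'E'
from h import *
from rig import grab_frame
f=grab_frame("scene"); W=cloud(f).reshape(-1,3); q=W[(abs(W[:,0]-652)<32)&(W[:,1]>20)&(W[:,1]<47)&(W[:,2]>40)&(W[:,2]<90)]; print("bar",q.mean(0),q[:,2].max(),len(q))
cv2.imwrite("pics/fin.png",cv2.resize(f["pixels"][180:380,130:430][:,:,::-1],None,fx=2.6,fy=2.6))
E
```

```text
clock: 67.22
eef_pos: [657.2, 98.7, 187.4]
tcp_rot: [-3.142, -0.002, 3.074]
contact_force: [1.0, -0.3, 0.6]
opening: 0.866
grasp_force: 0.0
clock: 67.88
eef_pos: [528.0, 235.6, 209.7]
tcp_rot: [3.14, -0.003, 3.077]
contact_force: [1.0, -0.5, 0.9]
opening: 0.998
grasp_force: 0.0
top [657.9  98.2] 0.89 45 plane [-1.40000e-02 -1.70000e-02  1.35936e+02]
scene [659.3  99.3] 1.01 102 plane [ 1.50000e-02 -2.10000e-02  1.35964e+02]
top [655.2  99. ] 2.82 73 plane [ 2.00000e-03 -2.60000e-02  1.19925e+02]
scene [656.4 100.5] 2.55 176 plane [-1.9000e-02  5.0000e-03  1.1962e+02]
scene rim +y half (array([654. ,  99.8]), np.float64(1.03), 138) lug [650.6 176.5  16.1] 92 1.8151552852773594
top rim +y half (array([652.4,  98.2]), np.float64(1.2), 96) lug [651.4 175.1  15.6] 54 1.9562143714837334
bar [654.01615971  39.17636683  74.11933768] 77.63763917804988 126
```

View pics/fin.png

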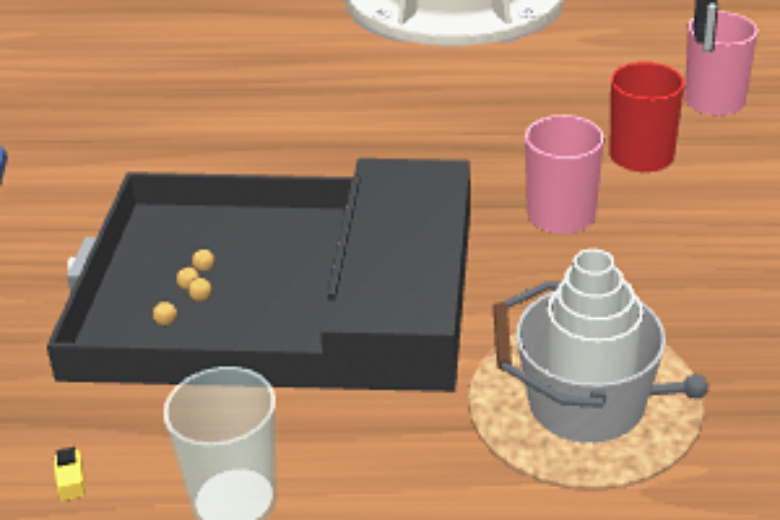

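The final picture shows the four balls in the basin near (190,285) and the pail upright on the mat at (590,375). Its bail is folded at (505,335), the four cups are nested, and the tumbler and cartridge are untouched. Handing in.

```bash
python3 -c "
from rig import r
print(r.sign_off())"
```

```text
the job is handed in; nothing more can be done
None
```

I handed the job in at about 68 s: all four balls are in the basin, the pail stands upright about 4 mm off the mat's centre with its bail folded to about 1.4 rad of 1.5, all four cups are nested largest first, and the tumbler and cartridge look undisturbed (the headshell was outside the last picture).

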